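Load waxed spools into the winder with tongs and latch the carriage

ROBOT

A 6-joint arm with a two-finger parallel gripper is mounted at the origin on the work surface. World frame = base frame: x ahead of the robot, y to its left, z up, the work surface at z = 0. Lengths are in m, angles in degrees, forces in N, time in s.
With the tool pointing down it reaches from about 0.375 to 0.9 m from the base axis. Payload 3.1 kg.
Tool frame: the origin (TCP) lies on the centre line of the jaws, within the pads' length; the fingertips stand 25 mm ahead of it and the grasp point (between the pads) lies 6 mm ahead of it; z points along the fingers, y is the line along which they close (so a half turn about z gives the same grasp; the last joint's range is limited). The gripper opens to 87 mm and grips with 3 to 60 N. Pads are 19 mm wide; open, the fingers measure 117 mm over their backs; the gripper's body (75 mm by 190 mm) begins 51 mm behind the grasp point.
Start: joints at [-76.519, 30.224, 82.088, -0, 67.689, -10.227], TCP at [0.251, -0.572, 0.248] pointing down, gripper open.
Joint ranges: [-176.69, 176.69], [-43.24, 126.21], [12.49, 139.97], [-82, 262], [0, 151.66], [-163.58, 163.58]. Speed limits (degrees/s): [159.86, 159.86, 180, 180, 180, 180].

INTERFACE

Orientations are given as a 3x3 rotation matrix whose columns are the frame's x, y, z axes.
In Python, from rig import * gives the robot as it stands.
- The arm moves only by the tool step_arm, never from a script. Its argument "steps" is a list of rows, each a list of 7 numbers: the shift along the tool's x, y, z normalised to -1 to 1, where 1 is 0.3 m, then the turn, a rotation vector about the tool's x, y, z normalised to -1 to 1, where 1 is 45 degrees, then the gripper's target within -1 to 1 (shut at 1, half-way at 0, fully open at -1). A call has 1 to 8 rows; each row is the pose to reach, as a shift and turn from the pose commanded when the call began, along the tool's axes at that moment; what a row does not reach only later rows make up. A row lasts 1/12 s, in which the tool goes at most 41.7 mm and 7.16 degrees, less where a joint would pass 70% of its speed; a pose out of reach is approached as far as the arm can. A call with a number of a shift or a turn outside -1 to 1 is refused whole. A call with a gripper value outside its range is refused whole. The fingers move at their own pace and stop on an object; the grip force is fixed at half the most. Time passes only in rows, so rows that repeat a pose let the fingers close. It gives the time, the measured TCP pose, the force, the opening and the grip force at its end, in the units of the state.
- read_state(): the state, without advancing time (a new reading comes with each control period).
- capture(name): name is "scene" or "top"; returns a dict with "image" (420x560x3 uint8, red, green, blue), "vertical_fov" (degrees; the focal length in pixels is half the picture's height over the tangent of half this angle, whatever the lens; pixels are square), "cx", "cy" (the principal point, pixels), "world_from_camera" (4x4, takes a point from camera to world coordinates). Camera axes: x right, y down, z forward; pixel columns grow to the right and rows downward; lengths in m; the calibration is good to about 2 mm. A picture is of the moment at which its call begins. There is no depth.
- hand_in(): hands the job in; it is judged then, once.
The state is a dict: "time_s": time; "joint_positions": joint angles; "qvel": joint speeds; "tau": joint torques, N m; "position": TCP position; "tcp_rot": TCP orientation; "force": force on the tool from outside, world axes, zero at the start; "moment": the same for the moment, N m; "opening": opening from 0.0 (shut) to 1.0 (fully open); "grasp_force": force on a finger pad.
Only numpy, scipy, OpenCV 4.12 (cv2) and the standard library are available. Lean on these libraries where they do the work, as an engineer would, in place of code of your own. Each camera call takes 0.05 s, during which the arm holds its last target. There are 200 camera calls.

TASK

Pull out the winder's spool carriage and load every thread spool from the table into it, each lying flat in a bay of its own, lengthwise along the slide; the thread is freshly waxed, so move the spools only with the tongs and never touch them with the gripper's fingers. Stand the tongs upright in their wooden stand again at the end of their use. Once all spools are in, push the carriage fully home and only then turn the latch fully over across its front; leave the cone and the jar alone.

Things in the scene. Friction and masses are not known exactly. Their poses are not given: they have to be found in the camera images.
- tongs_grip (a point): Parallel-action tongs, 130 g, upright in the wooden stand at the start. Point on their centre line, where to grip, 90 mm above the jaw tips; their wooden crosshead (30 mm wide) has its top 34 mm above it. Squeeze the two flat upright steel arms (20 mm wide in x) along the tongs' y, 60 to 110 mm above the tips. Free, the arms measure 62 mm over their outsides. z up.
- tongs_foot (a point): Centre of the tongs' foot, between the jaw tips. Jaws: 20 mm wide (x), 26 mm tall, 9 mm thick. The arms slide straight in, up to 16 mm each, so jaws move as far as arms: 56 mm over the arms = 38 mm between jaws; on a spool, 42 mm over the arms. Each arm is sprung outwards (3 N + 0.3 N per mm), which also holds the tongs in a half-closed gripper.
- stand_floor (a point): The tongs' wooden stand, fixed: an open-topped upright box 44 (x) x 86 (y) x 60 mm tall, walls 6 mm, inside 32 x 74 mm, on a 6 mm foot board. Point: centre of its inner floor, 6 mm over the table, z up; the tongs stand on it on their jaw tips, their y along the stand's y.
- carriage (a joint): Slide of the winder's spool carriage, m: 0 fully home under the winder's head, 0.105 pulled fully out towards the robot (along -x of carriage_floor). It stays where it is left (friction about 2.5 N). At the start it is wholly or mostly in.
- carriage_floor (a point): Centre of the top of the carriage's floor, 17 mm over the table, moving with it; z up, x along the slide away from the robot. Open aluminium tray 88 (x) x 276 (y) mm; front and back walls 21 mm above the floor, side walls 15 mm; four ribs along x (4 mm thick, 8 mm high) at y = -78, -26, 26, 78 mm make five bays, centred at x = 0, y = -104, -52, 0, 52, 104 mm, 80 mm long, about 50 mm wide.
- winder_head (a point): Middle of the front lower edge of the winder's grey head, a fixed cover over the carriage's home place, underside 72 mm and top 120 mm over the table, 302 mm wide; 5 mm beyond the carriage's centre when home. It leaves no room for loading until the carriage is pulled out.
- carriage_knob (a point): Upright black post, 18 mm across, on a bracket at the middle of the carriage's front, 80 mm on the robot's side of carriage_floor. Point on its axis, 60 mm over the table, where to pinch it to slide the carriage; its top is 80 mm over the table.
- latch (a joint): Turning latch at the -y side of the winder's bed, rad: 0 open, its arm pointing towards the robot (-x of carriage_floor); 1.57 fully over at its stop, arm along +y of carriage_floor, across the carriage's front. Turns clockwise seen from above about an upright axis, stays where left (friction about 1 N at its knob). Starts near open.
- latch_knob (a point): Upright black post on the end of the latch arm, 16 mm across, 65 mm from the turning axis. Point on the post's axis, 62 mm over the table; its top is 84 mm over the table.
- latch_pivot (a point): A point on the latch's upright turning axis, 60 mm over the table, fixed to the winder (x, y, z as carriage_floor's). The latch arm itself reaches up to 34 mm over the table.
- spool1_center (a point): Centre of a thread spool (three to five are there; an absent one reads None), 18 mm above what it lies on. A wound barrel 24 mm across and 52 mm long between two square wooden end plates 36 x 36 x 6 mm; 64 mm long overall along its x axis, lying level on a flat side; 60 g. The tongs take it by the barrel, between the end plates.
- spool2_center (a point): Centre of a thread spool (three to five are there; an absent one reads None), 18 mm above what it lies on. A wound barrel 24 mm across and 52 mm long between two square wooden end plates 36 x 36 x 6 mm; 64 mm long overall along its x axis, lying level on a flat side; 60 g. The tongs take it by the barrel, between the end plates.
- spool3_center (a point): Centre of a thread spool (three to five are there; an absent one reads None), 18 mm above what it lies on. A wound barrel 24 mm across and 52 mm long between two square wooden end plates 36 x 36 x 6 mm; 64 mm long overall along its x axis, lying level on a flat side; 60 g. The tongs take it by the barrel, between the end plates.
- spool4_center (a point): Centre of a thread spool (three to five are there; an absent one reads None), 18 mm above what it lies on. A wound barrel 24 mm across and 52 mm long between two square wooden end plates 36 x 36 x 6 mm; 64 mm long overall along its x axis, lying level on a flat side; 60 g. The tongs take it by the barrel, between the end plates.
- spool5_center (a point): Centre of a thread spool (three to five are there; an absent one reads None), 18 mm above what it lies on. A wound barrel 24 mm across and 52 mm long between two square wooden end plates 36 x 36 x 6 mm; 64 mm long overall along its x axis, lying level on a flat side; 60 g. The tongs take it by the barrel, between the end plates.
- cone: Bystander: a big upright thread cone, 84 mm across the foot, 155 mm tall; origin at the middle of its foot. Not to be disturbed.
- jar: Bystander: amber jar with a steel lid, 60 mm across, 85 mm tall; origin at the middle of its foot. Not to be disturbed.
Mind the look-alikes: they are no part of the job. Of the things that look like the part that bears tongs_grip, the largest one is meant.

How it is judged (in metres and radians):
On the way, in this order (a step that is already met when the one before it is completed fails the run):
1. every spool lies flat in a bay of the carriage, free of the tongs (z of spool1_center in the frame of carriage_floor between 0.012 and 0.023 m and x of spool1_center in the frame of carriage_floor between -0.03 and 0.03 m and y of spool1_center in the frame of carriage_floor between -0.135 and 0.135 m and angle between the x axis of each of spool1_center, spool2_center, spool3_center, spool4_center, spool5_center and the x axis of carriage_floor, either way round below 0.35 rad and z of spool2_center in the frame of carriage_floor between 0.012 and 0.023 m and x of spool2_center in the frame of carriage_floor between -0.03 and 0.03 m and y of spool2_center in the frame of carriage_floor between -0.135 and 0.135 m and z of spool3_center in the frame of carriage_floor between 0.012 and 0.023 m and x of spool3_center in the frame of carriage_floor between -0.03 and 0.03 m and y of spool3_center in the frame of carriage_floor between -0.135 and 0.135 m and z of spool4_center in the frame of carriage_floor between 0.012 and 0.023 m and x of spool4_center in the frame of carriage_floor between -0.03 and 0.03 m and y of spool4_center in the frame of carriage_floor between -0.135 and 0.135 m and z of spool5_center in the frame of carriage_floor between 0.012 and 0.023 m and x of spool5_center in the frame of carriage_floor between -0.03 and 0.03 m and y of spool5_center in the frame of carriage_floor between -0.135 and 0.135 m and contact force between tongs and spool1 below 0.2 N and contact force between tongs and spool2 below 0.2 N and contact force between tongs and spool3 below 0.2 N and contact force between tongs and spool4 below 0.2 N and contact force between tongs and spool5 below 0.2 N), for 0.3 s.
2. the carriage, loaded, is fully home, the latch not yet over (z of spool1_center in the frame of carriage_floor between 0.012 and 0.023 m and x of spool1_center in the frame of carriage_floor between -0.03 and 0.03 m and y of spool1_center in the frame of carriage_floor between -0.135 and 0.135 m and angle between the x axis of each of spool1_center, spool2_center, spool3_center, spool4_center, spool5_center and the x axis of carriage_floor, either way round below 0.35 rad and z of spool2_center in the frame of carriage_floor between 0.012 and 0.023 m and x of spool2_center in the frame of carriage_floor between -0.03 and 0.03 m and y of spool2_center in the frame of carriage_floor between -0.135 and 0.135 m and z of spool3_center in the frame of carriage_floor between 0.012 and 0.023 m and x of spool3_center in the frame of carriage_floor between -0.03 and 0.03 m and y of spool3_center in the frame of carriage_floor between -0.135 and 0.135 m and z of spool4_center in the frame of carriage_floor between 0.012 and 0.023 m and x of spool4_center in the frame of carriage_floor between -0.03 and 0.03 m and y of spool4_center in the frame of carriage_floor between -0.135 and 0.135 m and z of spool5_center in the frame of carriage_floor between 0.012 and 0.023 m and x of spool5_center in the frame of carriage_floor between -0.03 and 0.03 m and y of spool5_center in the frame of carriage_floor between -0.135 and 0.135 m and value of joint carriage below 0.005 m and value of joint latch below 1 rad), for 0.2 s.
3. the latch is turned fully over (value of joint latch above 1.4 rad), for 0.2 s.
At the end, for the whole second after the job is handed in: Every spool lies flat in a bay (centre 12 to 23 mm over the floor, long axis within 0.35 rad of the slide), at rest; carriage home within 5 mm; latch past 1.4 rad; tongs released, upright within 0.2 rad, within 20 mm of the middle of their stand (z of spool1_center in the frame of carriage_floor between 0.012 and 0.023 m and x of spool1_center in the frame of carriage_floor between -0.03 and 0.03 m and y of spool1_center in the frame of carriage_floor between -0.135 and 0.135 m and angle between the x axis of each of spool1_center, spool2_center, spool3_center, spool4_center, spool5_center and the x axis of carriage_floor, either way round below 0.35 rad and z of spool2_center in the frame of carriage_floor between 0.012 and 0.023 m and x of spool2_center in the frame of carriage_floor between -0.03 and 0.03 m and y of spool2_center in the frame of carriage_floor between -0.135 and 0.135 m and z of spool3_center in the frame of carriage_floor between 0.012 and 0.023 m and x of spool3_center in the frame of carriage_floor between -0.03 and 0.03 m and y of spool3_center in the frame of carriage_floor between -0.135 and 0.135 m and z of spool4_center in the frame of carriage_floor between 0.012 and 0.023 m and x of spool4_center in the frame of carriage_floor between -0.03 and 0.03 m and y of spool4_center in the frame of carriage_floor between -0.135 and 0.135 m and z of spool5_center in the frame of carriage_floor between 0.012 and 0.023 m and x of spool5_center in the frame of carriage_floor between -0.03 and 0.03 m and y of spool5_center in the frame of carriage_floor between -0.135 and 0.135 m and linear speed of each of spool1, spool2, spool3, spool4, spool5 below 0.02 m/s and z of tongs_grip in the frame of stand_floor between 0.08 and 0.1 m and horizontal distance between tongs_grip and stand_floor below 0.02 m and angle between tongs_grip's own z axis and vertical below 0.2 rad and value of joint carriage below 0.005 m and value of joint latch above 1.4 rad and contact force between the fingers and tongs below 0.2 N); the robot touches nothing.
It fails at once if a gripper finger touches a spool (contact force between the fingers and spool1 above 0.5 N or contact force between the fingers and spool2 above 0.5 N or contact force between the fingers and spool3 above 0.5 N or contact force between the fingers and spool4 above 0.5 N or contact force between the fingers and spool5 above 0.5 N).
It fails at once if the cone or the jar is moved more than 30 mm (distance of any of cone, jar from where it was at the start of the episode above 0.03 m).
Of spool1, spool2, spool3, spool4, spool5 only 3 to 5 are there at a start; the rules pass over those that are not, and their reading is None.
At some moment in a run one of spool1, spool2, spool3, spool4, spool5 may be knocked a few centimetres aside while the robot is not near it.
It also fails if it takes over 210 s, if anything falls off the work surface, if the arm or the gripper's body presses on something with over 40 N, if the wrist force passes 120 N, or if a joint passes its speed limit or range.

## Working session

There is one attempt and no reset: what is moved stays moved. The work goes in short steps, Python scripts to look and compute and a tool call to move; the robot and the scene stay as the last step left them, time stands still between calls to the robot, and variables do not carry over. Pictures are saved under pics/ and viewed, at most 14 in all, crops included, and the job is handed in when it is done.

Besides the shell and the picture viewer there is one more tool, called after "Request:" as a command line: name --pt "numbers of a row" for each row, then --argument value for the rest. step_arm: Moves the arm, as the interface text tells. Scaled input: -1 to 1 covers 0.3 m each way for a shift and 45 degrees each way for a turn. Its arguments: {"type":"object","properties":{"steps":{"type":"array"}},"required":["steps"]}

```bash
mkdir -p pics; ls; cat > h.py <<'E'
from rig import *
import numpy as np, cv2
def snap(cam,name=None):
    c=capture(cam); 
    if name: cv2.imwrite(f'pics/{name}.png',cv2.cvtColor(c['image'],cv2.COLOR_RGB2BGR))
    np.savez(f'{cam}.npz',**{k:c[k] for k in c})
    return c
def load(cam): return dict(np.load(f'{cam}.npz'))
def ray(c,u,v):
    h=c['image'].shape[0]; f=h/2/np.tan(np.radians(c['vertical_fov'])/2)
    T=np.array(c['world_from_camera']); d=T[:3,:3]@np.array([(u-c['cx'])/f,(v-c['cy'])/f,1]); return T[:3,3],d
def onz(c,u,v,z):
    o,d=ray(c,u,v); return o+d*(z-o[2])/d[2]
def proj(c,p):
    h=c['image'].shape[0]; f=h/2/np.tan(np.radians(c['vertical_fov'])/2)
    q=np.linalg.inv(c['world_from_camera'])@np.append(p,1); return np.array([f*q[0]/q[2]+c['cx'],f*q[1]/q[2]+c['cy']])
E
python3 - <<'E'
from h import *
np.set_printoptions(precision=4,suppress=True)
for n in ('scene','top'):
    c=snap(n,n+'0'); print(n,c['vertical_fov'],c['cx'],c['cy'],c['world_from_camera'])
s=read_state(); print(s)
E
```

```text
pics
scene 54.65492752591434 275.64097834563796 210.1024103088269 [[-0.5724  0.4801 -0.6647  1.209 ]
 [ 0.8199  0.3391 -0.4612  0.4804]
 [ 0.004  -0.809  -0.5878  0.6527]
 [ 0.      0.      0.      1.    ]]
top 44.37757997109099 267.5431975160555 215.2618687421924 [[-0.0239 -0.9971  0.0721  0.4551]
 [-0.9997  0.0233 -0.0101  0.02  ]
 [ 0.0084 -0.0723 -0.9973  1.5113]
 [ 0.      0.      0.      1.    ]]
{'time_s': 0.1, 'joint_positions': array([-76.5191,  30.2718,  82.1494,  -0.0002,  67.689 , -10.2281]), 'qvel': array([ 0.0505, -0.1726, -0.2103, -0.0503,  0.1349,  0.0767]), 'tau': array([ -0.0002, -44.0985, -17.7151,   0.0634,   0.0534,  -0.    ]), 'position': array([ 0.2512, -0.5716,  0.2467]), 'tcp_rot': array([[ 0.9156,  0.4021, -0.0005],
       [ 0.4021, -0.9156,  0.0019],
       [ 0.0003, -0.0019, -1.    ]]), 'force': array([ 0.4772, -0.2384,  0.3158]), 'moment': array([0.0652, 0.029 , 0.0122]), 'grasp_force': 0.0, 'opening': 0.9988033306087505}
```

View pics/scene0.png

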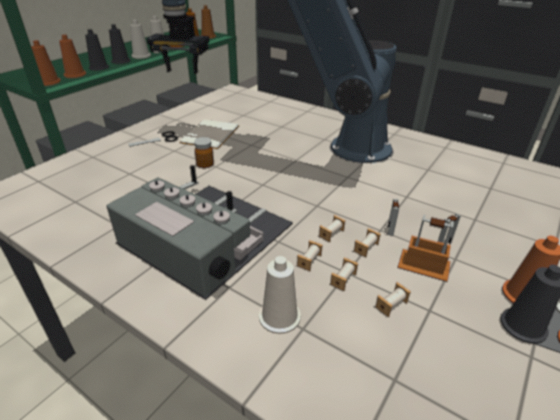

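View pics/top0.png

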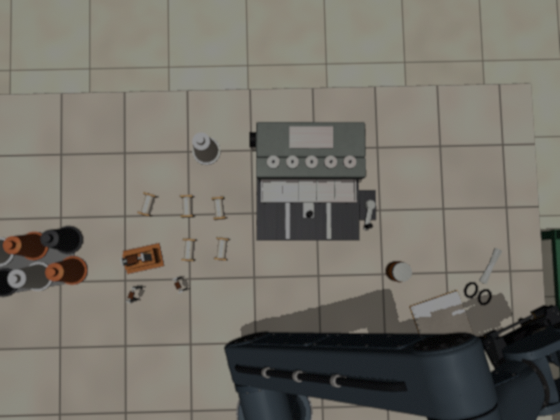

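Top view: the tongs are in the wooden stand at about (142,257). Look-alike small tongs are at (136,294) and (181,284). Five spools are at about (148,204), (187,206), (219,208), (189,249) and (222,249). The winder is at about (310,150–240), the carriage knob at (308,209) and the latch knob at (370,210). The cone is at (206,149) and the jar at (399,271). Candidates for the tongs are those three; I choose the one in the stand, the largest, and check it in a crop.

```bash
python3 - <<'E'
from h import *
t=cv2.imread('pics/top0.png'); s=cv2.imread('pics/scene0.png')
a=cv2.resize(t[180:310,110:270],None,fx=5,fy=5,interpolation=cv2.INTER_CUBIC)[:600]
b=cv2.resize(s[180:300,290:470],None,fx=4.4,fy=4.4,interpolation=cv2.INTER_CUBIC)
b2=cv2.resize(t[150:250,240:390],None,fx=5,fy=5,interpolation=cv2.INTER_CUBIC)
cv2.imwrite('pics/c1.png',a[:600]);cv2.imwrite('pics/c2.png',b);cv2.imwrite('pics/c3.png',b2)
c=load('top')
for n,u,v,z in [('stand',142,257,.066),('knob',308,209,.08),('latch',370,210,.084),('s',148,204,.018),('s',187,206,.018),('s',219,208,.018),('s',189,249,.018),('s',222,249,.018),('cone',206,149,.1),('jar',399,271,.085)]:
    print(n,onz(c,u,v,z).round(4))
E
```

```text
stand [0.451  0.3586 0.066 ]
knob [ 0.5735 -0.1079  0.08  ]
latch [ 0.5664 -0.2802  0.084 ]
s [0.604  0.3515 0.018 ]
s [0.5956 0.2383 0.018 ]
s [0.5876 0.1455 0.018 ]
s [0.4707 0.2342 0.018 ]
s [0.4684 0.1389 0.018 ]
cone [0.7452 0.1718 0.1   ]
jar [ 0.3955 -0.3538  0.085 ]
```

View pics/c1.png

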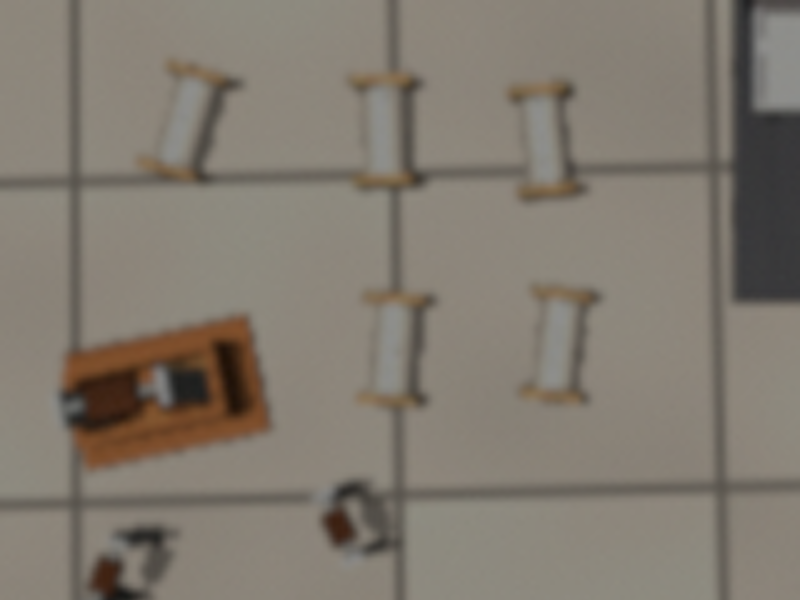

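View pics/c3.png

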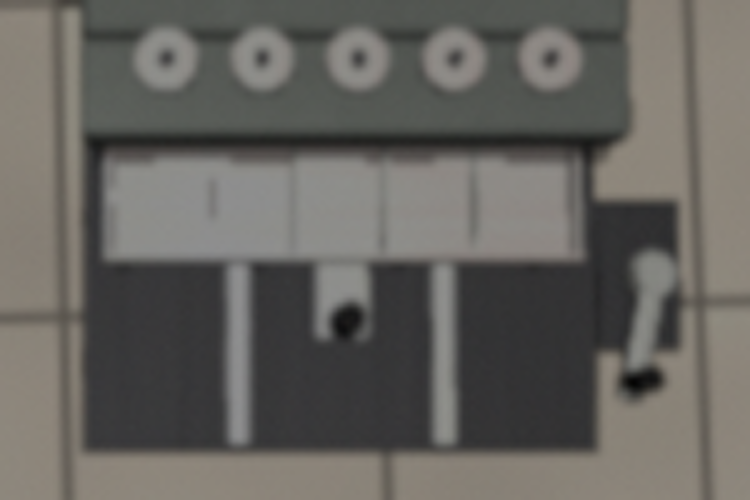

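View pics/c2.png

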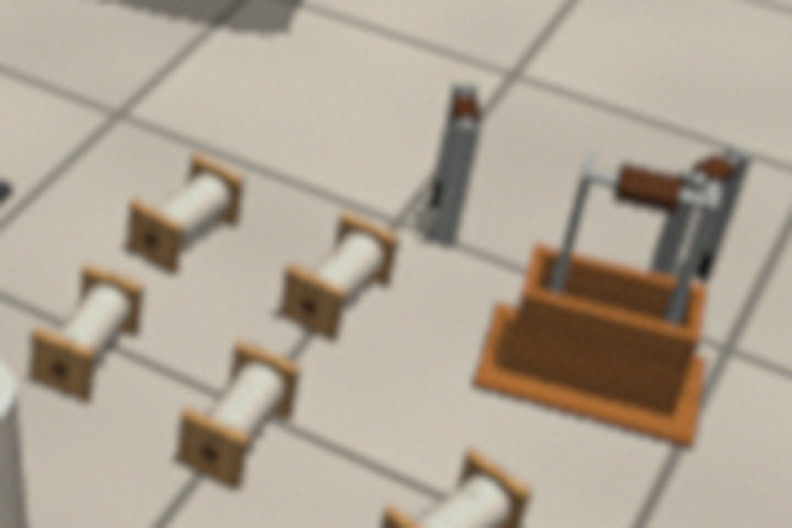

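The crop confirms the large tongs, with their brown crosshead, in the wooden stand. The two smaller ones stand free on the table. Now precise measurements.

```bash
cat >> h.py <<'E'
def spools(c):
    """spool centres (x,y,yaw of barrel in deg) from pale thread barrel, top of barrel z=.03"""
    im=c['image']; hsv=cv2.cvtColor(im,cv2.COLOR_RGB2HSV); out=[]
    m=cv2.inRange(hsv,(0,0,140),(179,45,255))
    return m
def moveto(p,yaw=0):
    """print normalised row from the current pose to p, tool down with yaw (tool x axis in world, deg)"""
    s=read_state(); R=s['tcp_rot']; d=R.T@(np.array(p)-s['position'])
    cy,sy=np.cos(np.radians(yaw)),np.sin(np.radians(yaw))
    Rt=np.array([[cy,sy,0],[sy,-cy,0],[0,0,-1]])
    r=np.degrees(cv2.Rodrigues(R.T@Rt)[0].ravel())
    print('t',round(s['time_s'],1),'pos',s['position'].round(4),'row',(d/.3).round(4),(r/45).round(4),'open',round(s['opening'],3),'F',s['force'].round(1))
E
python3 - <<'E'
from h import *
c=load('top'); im=c['image']; hsv=cv2.cvtColor(im,cv2.COLOR_RGB2HSV)
for p in [(147,204),(187,206),(219,208),(189,249),(160,220),(150,194),(133,260),(110+200//5,180+340//5),(308,213),(306,216)]: print(p,im[p[1],p[0]],hsv[p[1],p[0]])
# tan end plates: saturation higher, orange stand
m=cv2.inRange(hsv,(5,130,60),(20,255,255)); n,l,st,ce=cv2.connectedComponentsWithStats(m)
for i in range(1,n):
    if st[i,4]>12: 
        r=cv2.minAreaRect(np.argwhere(l==i)[:,::-1].astype(np.float32)); print('stand-ish',st[i,4],r)
def world(r,z):
    b=cv2.boxPoints(r); return [onz(c,u,v,z)[:2].round(4) for u,v in b]
# barrel pixels
roi=hsv[185:270,130:240]
m=cv2.inRange(roi,(0,0,125),(179,40,255)); n,l,st,ce=cv2.connectedComponentsWithStats(m)
print([ (st[i,4],ce[i].round(1)+[130,185]) for i in range(1,n) if st[i,4]>20])
E
python3 - <<'E'
from h import *
# winder geometry by edges from crop c3 (px = 240+u/5, 150+v/5)
c=load('top'); g=lambda u,v,z:onz(c,240+u/5,150+v/5,z)[:2].round(4)
print('head front top edge',g(85,135,.12),g(620,135,.12))
print('tray front wall top',g(102,260,.038),g(585,260,.038))
print('rails/bed front',g(83,450,.0),g(597,450,.0))
print('latch pivot',g(654,268,.034),'latch knob',g(648,379,.084))
print('knob', g(349,318,.08))
c1=lambda u,v,z:onz(c,110+u/5,180+v/5,z)[:2].round(4)
print('foot',[c1(u,v,.006) for u,v in [(68,355),(248,317),(270,430),(88,468)]])
print('tongs',c1(111,396,.128))
E
```

```text
(147, 204) [140 140 133] [ 30  13 140]
(187, 206) [141 141 135] [ 30  11 141]
(219, 208) [141 141 136] [ 30   9 141]
(189, 249) [137 136 129] [ 26  15 137]
(160, 220) [142 139 129] [ 23  23 142]
(150, 194) [133 112  87] [ 16  88 133]
(133, 260) [65 36 18] [ 11 184  65]
(150, 248) [125  78  44] [ 13 165 125]
(308, 213) [24 24 24] [ 0  0 24]
(306, 216) [73 74 73] [60  3 74]
stand-ish 28 ((34.0, 234.0), (2.0, 12.0), 90.0)
stand-ish 257 ((12.0, 245.0), (16.0, 18.0), 90.0)
stand-ish 603 ((142.35650634765625, 258.1398620605469), (22.00771141052246, 37.68501663208008), 77.73522186279297)
stand-ish 79 ((37.384620666503906, 254.57691955566406), (7.568948745727539, 23.75555419921875), 65.77225494384766)
stand-ish 146 ((75.0, 270.0), (26.0, 22.0), 90.0)
stand-ish 269 ((54.5, 271.5), (17.0, 19.0), 90.0)
stand-ish 15 ((177.40000915527344, 284.8000183105469), (4.4721360206604, 2.683281421661377), 63.43495178222656)
stand-ish 16 ((130.5, 295.0), (4.0, 3.0), 90.0)
[(np.int32(1516), array([159.1, 199.1])), (np.int32(1247), array([215.2, 198.2])), (np.int32(2269), array([163. , 238.2])), (np.int32(2345), array([215.4, 242.3]))]
head front top edge [0.6609 0.0321] [ 0.6542 -0.2597]
tray front wall top [0.6004 0.0246] [ 0.5939 -0.2533]
rails/bed front [0.4925 0.0385] [ 0.4853 -0.2633]
latch pivot [ 0.5887 -0.2938] latch knob [ 0.5224 -0.2774]
knob [ 0.5605 -0.1125]
foot [array([0.4695, 0.426 ]), array([0.4891, 0.3212]), array([0.4232, 0.309 ]), array([0.4038, 0.4146])]
tongs [0.4459 0.3702]
```

```bash
python3 -c "
from h import *
moveto([.405,-.34,.247],11)
moveto([.5605,-.1125,.2],-1.3)"
```

```text
t 0.1 pos [ 0.2512 -0.5716  0.2467] row [ 7.799e-01 -5.008e-01  2.000e-04] [-2.400e-03 -2.000e-04  2.824e-01] open 0.999 F [ 0.5 -0.2  0.3]
t 0.1 pos [ 0.2512 -0.5716  0.2467] row [ 1.5594 -0.9864  0.158 ] [-2.500e-03  1.000e-04  5.558e-01] open 0.999 F [ 0.5 -0.2  0.3]
```

Request:
step_arm --pt "0.78 -0.5 0 0 0 0.556 -1" --pt "0.78 -0.5 0 0 0 0.556 -1" --pt "0.78 -0.5 0 0 0 0.556 -1" --pt "0.78 -0.5 0 0 0 0.556 -1" --pt "0.78 -0.5 0 0 0 0.556 -1" --pt "0.78 -0.5 0 0 0 0.556 -1" --pt "0.78 -0.5 0 0 0 0.556 -1" --pt "0.78 -0.5 0 0 0 0.556 -1"

```text
time_s: 0.77
position: [0.4069, -0.3351, 0.2471]
tcp_rot: [[1.0, -0.017, -0.001], [-0.017, -1.0, 0.004], [-0.001, -0.004, -1.0]]
force: [-1.0, 0.3, -0.5]
opening: 0.997
grasp_force: 0.0
```

```bash
python3 -c "
from h import *
moveto([.5605,-.1125,.14],-1.3)"
```

```text
t 0.8 pos [ 0.4069 -0.3351  0.2471] row [ 0.4992 -0.7493  0.3599] [-0.0054  0.0009  0.0068] open 0.997 F [-1.   0.3 -0.5]
```

Request:
step_arm --pt "0.5 -0.75 0.36 0 0 0 -1" --pt "0.5 -0.75 0.36 0 0 0 -1" --pt "0.5 -0.75 0.36 0 0 0 -1" --pt "0.5 -0.75 0.36 0 0 0 -1" --pt "0.5 -0.75 0.36 0 0 0 -1" --pt "0.5 -0.75 0.36 0 0 0 -1" --pt "0.5 -0.75 0.36 0 0 0 -1" --pt "0.5 -0.75 0.36 0 0 0 -1"

```text
time_s: 1.43
position: [0.5617, -0.1139, 0.1365]
tcp_rot: [[1.0, -0.017, -0.003], [-0.017, -1.0, 0.003], [-0.003, -0.003, -1.0]]
force: [0.2, -0.4, -0.4]
opening: 1.002
grasp_force: 0.0
```

```bash
python3 -c "
from h import *
moveto([.5605,-.1125,.07],-1.3)
c=snap('scene'); im=cv2.cvtColor(c['image'],cv2.COLOR_RGB2BGR)
cv2.imwrite('pics/k.png',cv2.resize(im[120:290,90:320],None,fx=3.4,fy=3.4,interpolation=cv2.INTER_CUBIC))"
```

```text
t 1.4 pos [ 0.5617 -0.1139  0.1365] row [-0.0035 -0.0037  0.2215] [-0.0043  0.0036  0.0069] open 1.002 F [ 0.2 -0.4 -0.4]
```

View pics/k.png

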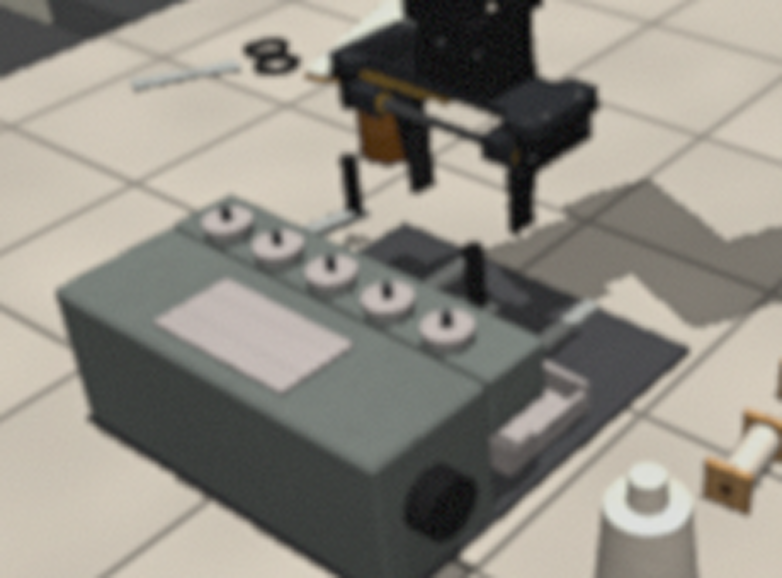

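The fingertips (420,185) and (520,228) straddle the carriage knob (473,250). I go down and close.

Request:
step_arm --pt "0 0 0.11 0 0 0 -1" --pt "0 0 0.22 0 0 0 -1" --pt "0 0 0.22 0 0 0 -0.2" --pt "0 0 0.22 0 0 0 0.5" --pt "0 0 0.22 0 0 0 1" --pt "0 0 0.22 0 0 0 1" --pt "0 0 0.22 0 0 0 1" --pt "0 0 0.22 0 0 0 1"

```text
time_s: 2.15
position: [0.5612, -0.1199, 0.0753]
tcp_rot: [[1.0, -0.023, 0.003], [-0.023, -1.0, -0.001], [0.003, 0.001, -1.0]]
force: [-0.2, -1.4, 0.3]
opening: 0.631
grasp_force: 0.0
```

Request:
step_arm --pt "0 0 0 0 0 0 1" --pt "-0.05 0 0 0 0 0 1" --pt "-0.1 0 0 0 0 0 1" --pt "-0.15 0 0 0 0 0 1" --pt "-0.2 0 0 0 0 0 1" --pt "-0.25 0 0 0 0 0 1" --pt "-0.28 0 0 0 0 0 1" --pt "-0.28 0 0 0 0 0 1"

```text
time_s: 2.82
position: [0.4742, -0.1167, 0.0738]
tcp_rot: [[1.0, -0.023, -0.003], [-0.023, -1.0, 0.001], [-0.003, -0.001, -1.0]]
force: [-0.6, 1.1, 0.8]
opening: 0.037
grasp_force: 0.0
```

The fingers were too slow and I pulled before they had closed. Next I check where the knob is.

```bash
python3 -c "
from h import *
c=snap('scene'); im=cv2.cvtColor(c['image'],cv2.COLOR_RGB2BGR)
cv2.imwrite('pics/k2.png',cv2.resize(im[120:290,90:320],None,fx=3.4,fy=3.4,interpolation=cv2.INTER_CUBIC))
print(read_state()['position'],read_state()['opening'])"
```

```text
[ 0.4760359  -0.11731536  0.07389395] 0.029297389125403563
```

View pics/k2.png

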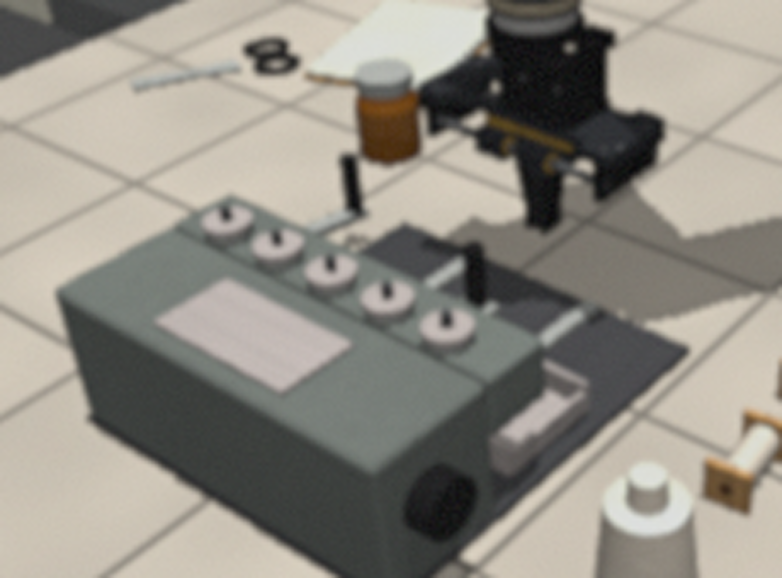

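The knob is unmoved at crop (473,260). I open, return and close fully.

Request:
step_arm --pt "0 0 0 0 0 0 -1" --pt "0 0 0 0 0 0 -1" --pt "0 0 0 0 0 0 -1" --pt "0 0 0 0 0 0 -1" --pt "0 0 0 0 0 0 -1" --pt "0 0 0 0 0 0 -1" --pt "0 0 0 0 0 0 -1" --pt "0 0 0 0 0 0 -1"

```text
time_s: 3.53
position: [0.4764, -0.1173, 0.0735]
tcp_rot: [[1.0, -0.023, -0.0], [-0.023, -1.0, 0.0], [-0.0, -0.0, -1.0]]
force: [0.3, 0.9, 0.5]
opening: 0.549
grasp_force: 0.0
```

Request:
step_arm --pt "0.14 -0.015 0.01 0 0 0 -0.2" --pt "0.28 -0.015 0.01 0 0 0 -0.2" --pt "0.28 -0.015 0.01 0 0 0 0" --pt "0.28 -0.015 0.01 0 0 0 1" --pt "0.28 -0.015 0.01 0 0 0 1" --pt "0.28 -0.015 0.01 0 0 0 1" --pt "0.28 -0.015 0.01 0 0 0 1" --pt "0.28 -0.015 0.01 0 0 0 1"

```text
time_s: 4.2
position: [0.5589, -0.1138, 0.0703]
tcp_rot: [[1.0, -0.025, -0.002], [-0.025, -1.0, 0.003], [-0.002, -0.003, -1.0]]
force: [2.5, 14.4, 0.2]
opening: 0.233
grasp_force: 6.4
```

Request:
step_arm --pt "0 0 0 0 0 0 1" --pt "0 0 0 0 0 0 1" --pt "0 0 0 0 0 0 1" --pt "0 0 0 0 0 0 1"

```text
time_s: 4.53
position: [0.5589, -0.1125, 0.0704]
tcp_rot: [[1.0, -0.025, -0.003], [-0.025, -1.0, 0.004], [-0.003, -0.004, -1.0]]
force: [0.9, 6.7, 0.4]
opening: 0.199
grasp_force: 30.0
```

Gripped: opening 0.199 is 17.3 mm, against an 18 mm post. Pull.

Request:
step_arm --pt "-0.05 0 0 0 0 0 1" --pt "-0.1 0 0 0 0 0 1" --pt "-0.16 0 0 0 0 0 1" --pt "-0.22 0 0 0 0 0 1" --pt "-0.28 0 0 0 0 0 1" --pt "-0.28 0 0 0 0 0 1"

```text
time_s: 5.03
position: [0.4713, -0.1104, 0.0703]
tcp_rot: [[1.0, -0.024, -0.008], [-0.024, -1.0, 0.004], [-0.008, -0.004, -1.0]]
force: [-2.4, 5.4, 0.9]
opening: 0.196
grasp_force: 30.0
```

Request:
step_arm --pt "-0.01 0 0 0 0 0 1" --pt "-0.02 0 0 0 0 0 1" --pt "-0.03 0 0 0 0 0 1" --pt "-0.03 0 0 0 0 0 1"

```text
time_s: 5.37
position: [0.4663, -0.1104, 0.0703]
tcp_rot: [[1.0, -0.025, -0.003], [-0.025, -1.0, 0.004], [-0.003, -0.004, -1.0]]
force: [1.6, 9.7, -0.4]
opening: 0.197
grasp_force: 30.0
```

Request:
step_arm --pt "0 0 0 0 0 0 -1" --pt "0 0 0 0 0 0 -1" --pt "0 0 0 0 0 0 -1" --pt "0 0 0 0 0 0 -1" --pt "0 0 -0.1 0 0 0 -1" --pt "0 0 -0.22 0 0 0 -1" --pt "0 0 -0.36 0 0 0 -1" --pt "0 0 -0.48 0 0 0 -1"

```text
time_s: 6.03
position: [0.4677, -0.1132, 0.2166]
tcp_rot: [[1.0, -0.023, 0.001], [-0.023, -1.0, -0.001], [0.001, 0.001, -1.0]]
force: [0.0, -0.3, -0.7]
opening: 0.719
grasp_force: 0.0
```

```bash
python3 -c "
from h import *
moveto([.446,.15,.24],10.5)
moveto([.446,.369,.24],10.5)"
```

```text
t 6.0 pos [ 0.4677 -0.1132  0.2166] row [-0.0928 -0.8753 -0.0786] [ 0.0009 -0.0007 -0.2631] open 0.719 F [ 0.  -0.3 -0.7]
t 6.0 pos [ 0.4677 -0.1132  0.2166] row [-0.1099 -1.6051 -0.0791] [ 0.0009 -0.0007 -0.2631] open 0.719 F [ 0.  -0.3 -0.7]
```

Request:
step_arm --pt "-0.09 -0.8 -0.08 0 0 -0.263 -1" --pt "-0.09 -0.8 -0.08 0 0 -0.263 -1" --pt "-0.09 -0.8 -0.08 0 0 -0.263 -1" --pt "-0.09 -0.8 -0.08 0 0 -0.263 -1" --pt "-0.09 -0.8 -0.08 0 0 -0.263 -1" --pt "-0.09 -0.8 -0.08 0 0 -0.263 -1" --pt "-0.09 -0.8 -0.08 0 0 -0.263 -1" --pt "-0.09 -0.8 -0.08 0 0 -0.263 -1"

```text
time_s: 6.7
position: [0.446, 0.1292, 0.239]
tcp_rot: [[0.982, 0.187, 0.001], [0.187, -0.982, -0.0], [0.001, 0.001, -1.0]]
force: [0.3, -0.3, -0.7]
opening: 1.001
grasp_force: 0.0
```

```bash
python3 -c "
from h import *
moveto([.446,.369,.24],10.5)"
```

```text
t 6.7 pos [0.446  0.1292 0.239 ] row [ 0.1492 -0.7852 -0.0038] [ 0.0009 -0.0017  0.0058] open 1.001 F [ 0.3 -0.3 -0.7]
```

Request:
step_arm --pt "0.149 -0.785 0 0 0 0 -1" --pt "0.149 -0.785 0 0 0 0 -1" --pt "0.149 -0.785 0 0 0 0 -1" --pt "0.149 -0.785 0 0 0 0 -1" --pt "0.149 -0.785 0 0 0 0 -1" --pt "0.149 -0.785 0 0 0 0 -1" --pt "0.149 -0.785 0 0 0 0 -1" --pt "0.149 -0.785 0 0 0 0 -1"

```text
time_s: 7.37
position: [0.4478, 0.3674, 0.238]
tcp_rot: [[0.983, 0.183, 0.0], [0.183, -0.983, -0.001], [-0.0, 0.001, -1.0]]
force: [-0.3, 0.1, 0.7]
opening: 0.997
grasp_force: 0.0
```

```bash
python3 -c "
from h import *
moveto([.446,.369,.102],10.5)
c=snap('scene'); im=cv2.cvtColor(c['image'],cv2.COLOR_RGB2BGR)
a=cv2.resize(im[130:290,350:490],None,fx=3.6,fy=3.6,interpolation=cv2.INTER_CUBIC)
# spool/stand view from the other camera is masked by the arm; draw predictions
for p in [(.446,.369,.130)]:
    u,v=proj(c,p); cv2.circle(a,(int((u-350)*3.6),int((v-130)*3.6)),3,(0,255,0),-1)
d=np.array([-np.sin(np.radians(10.5)),np.cos(np.radians(10.5)),0])
for s in (-1,1):
  u,v=proj(c,np.array([.446,.369,.096])+s*.031*d); cv2.circle(a,(int((u-350)*3.6),int((v-130)*3.6)),3,(0,0,255),-1)
cv2.imwrite('pics/t1.png',a)"
```

```text
t 7.4 pos [0.4478 0.3674 0.238 ] row [-0.0049 -0.0067  0.4533] [0.0012 0.     0.0016] open 0.997 F [-0.3  0.1  0.7]
```

View pics/t1.png

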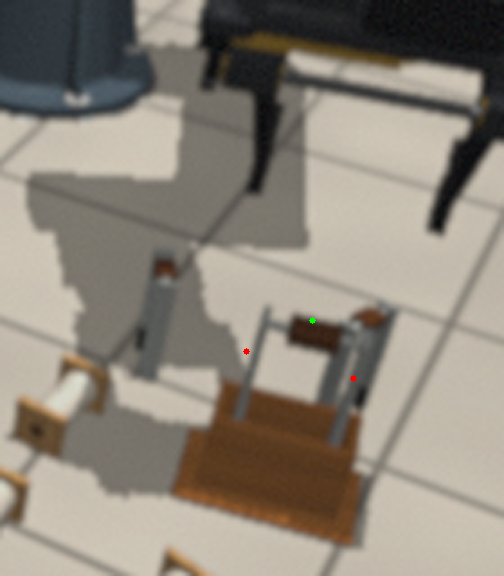

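The gripper is centred over the crosshead: the green prediction (312,320) sits on the brown crosshead, within about 2 mm. I descend and half-close.

Request:
step_arm --pt "-0.004 -0.004 0.12 0 0 0 -1" --pt "-0.004 -0.004 0.24 0 0 0 -1" --pt "-0.004 -0.004 0.34 0 0 0 -1" --pt "-0.004 -0.004 0.42 0 0 0 -1" --pt "-0.004 -0.004 0.453 0 0 0 -1" --pt "-0.004 -0.004 0.453 0 0 0 -0.26" --pt "-0.004 -0.004 0.453 0 0 0 -0.26" --pt "-0.004 -0.004 0.453 0 0 0 -0.26"

```text
time_s: 8.08
position: [0.4471, 0.3684, 0.1043]
tcp_rot: [[0.983, 0.181, 0.003], [0.181, -0.983, 0.001], [0.003, -0.001, -1.0]]
force: [-0.0, 0.4, 0.6]
opening: 0.855
grasp_force: 0.0
```

Request:
step_arm --pt "0 0 0 0 0 0 -0.26" --pt "0 0 0 0 0 0 -0.26" --pt "0 0 0 0 0 0 -0.26" --pt "0 0 0 0 0 0 -0.26" --pt "0 0 0 0 0 0 -0.26"

```text
time_s: 8.5
position: [0.4462, 0.3689, 0.1037]
tcp_rot: [[0.983, 0.183, 0.002], [0.183, -0.983, 0.001], [0.002, -0.0, -1.0]]
force: [0.3, -1.3, 6.1]
opening: 0.638
grasp_force: 5.6
```

Request:
step_arm --pt "0 0 -0.05 0 0 0 -0.26" --pt "0 0 -0.1 0 0 0 -0.26" --pt "0 0 -0.18 0 0 0 -0.26" --pt "0 0 -0.26 0 0 0 -0.26" --pt "0 0 -0.34 0 0 0 -0.26" --pt "0 0 -0.4 0 0 0 -0.26" --pt "0 0 -0.4 0 0 0 -0.26"

```text
time_s: 9.08
position: [0.4473, 0.3698, 0.2263]
tcp_rot: [[0.983, 0.183, 0.007], [0.183, -0.983, 0.004], [0.007, -0.002, -1.0]]
force: [0.2, 0.6, -1.3]
opening: 0.633
grasp_force: 4.1
```

```bash
python3 -c "
from h import *
print(read_state()['position'],read_state()['force'],read_state()['grasp_force'])
c=snap('scene'); im=cv2.cvtColor(c['image'],cv2.COLOR_RGB2BGR); t=snap('top')
b=cv2.cvtColor(t['image'],cv2.COLOR_RGB2BGR)
a=cv2.resize(im[100:320,290:490],None,fx=2.7,fy=2.7,interpolation=cv2.INTER_CUBIC)
cv2.imwrite('pics/t2.png',a)
cv2.imwrite('pics/t3.png',cv2.resize(b[170:300,110:380],None,fx=2.9,fy=2.9,interpolation=cv2.INTER_CUBIC))"
```

```text
[0.44725292 0.3697815  0.22626414] [ 0.20292392  0.62280389 -1.33609129] 4.0726821549469605
```

View pics/t2.png

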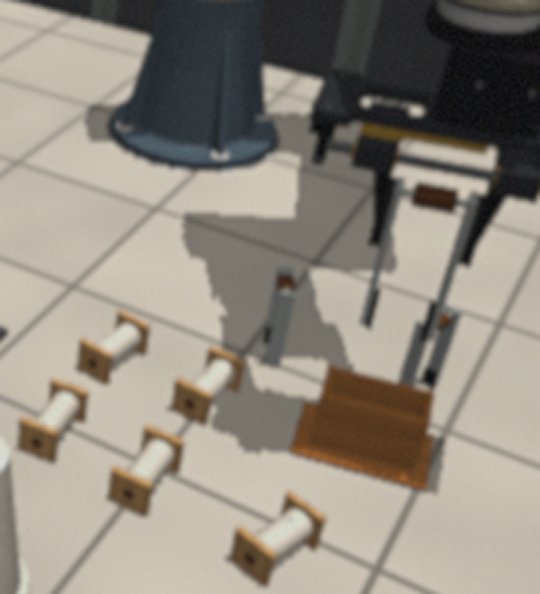

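View pics/t3.png

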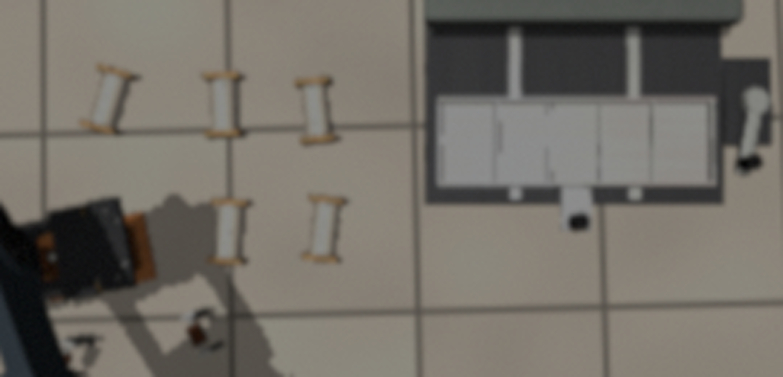

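Tongs are held upright, with jaw tips at (368,310) and (430,325) in the crop. The carriage is out, its tray spanning about u 437–716, v 97–186. Next I detect the spools by their tan end plates.

```bash
cat >> h.py <<'E'
def spools(c,box=(130,180,380,270)):
    """spools as (x,y,yaw deg) from pairs of tan end plates, their top edges at z=.036 (+floor)"""
    hsv=cv2.cvtColor(c['image'],cv2.COLOR_RGB2HSV); m=cv2.inRange(hsv,(8,45,90),(25,140,255))
    n,l,st,ce=cv2.connectedComponentsWithStats(m); P=[]
    for i in range(1,n):
        u,v=ce[i]
        if box[0]<u<box[2] and box[1]<v<box[3] and 10<st[i,4]<60:
            z=.034+(.017 if u>250 else 0); P.append(onz(c,u,v,z)[:2])
    out=[]
    for i in range(len(P)):
        for j in range(i):
            d=P[i]-P[j]; L=np.linalg.norm(d)
            if .048<L<.068 and abs(d[0])>.6*L:
                if d[0]<0:d=-d
                out.append((*((P[i]+P[j])/2).round(4),round(np.degrees(np.arctan2(d[1],d[0])),1),round(L,4)))
    return out
E
python3 - <<'E'
from h import *
t=load('top'); print(*spools(t),sep='\n')
g=lambda u,v,z:onz(t,110+u/2.9,170+v/2.9,z)[:2].round(4)
print('tray',g(437,97,.038),g(716,97,.038),g(437,186,.038),g(716,186,.038),'knob',g(578,222,.08))
E
```

```text
(np.float64(0.6033), np.float64(0.3546), np.float64(-16.8), np.float64(0.0586))
(np.float64(0.5957), np.float64(0.2401), np.float64(1.2), np.float64(0.0588))
(np.float64(0.5879), np.float64(0.1471), np.float64(7.0), np.float64(0.0589))
(np.float64(0.5285), np.float64(0.1399), np.float64(6.8), np.float64(0.0608))
(np.float64(0.4696), np.float64(0.1401), np.float64(-7.5), np.float64(0.0579))
(np.float64(0.4692), np.float64(0.2335), np.float64(-2.4), np.float64(0.0582))
tray [0.5962 0.0239] [ 0.5897 -0.2529] [0.508  0.0259] [ 0.5015 -0.2497] knob [ 0.4688 -0.1084]
```

Five spools found, with plate spacing of 58 mm as expected; the (.5285,.14) pairing is a ghost between two neighbouring spools. The tray centre is about (.549,−.113) with yaw −1.35°.

```bash
cat >> h.py <<'E'
def Rt(yaw):
    cy,sy=np.cos(np.radians(yaw)),np.sin(np.radians(yaw)); return np.array([[cy,sy,0],[sy,-cy,0],[0,0,-1]])
def seq(*wp):
    """rows between successive waypoints (x,y,z,yaw), the first from the measured pose"""
    s=read_state(); p,R=s['position'],s['tcp_rot']; print('t',round(s['time_s'],1),p.round(4),'open',round(s['opening'],3))
    for w in wp:
        q=np.array(w[:3]);Q=Rt(w[3]);r=np.degrees(cv2.Rodrigues(R.T@Q)[0].ravel())/45
        print((R.T@(q-p)/.3).round(3),r.round(3)); p,R=q,Q
BAY={y:(.549+.0235*y,-.113+y) for y in (-.104,-.052,0,.052,.104)}
E
python3 -c "
from h import *
b=BAY[-.104]
seq((.4696,.1401,.18,-7.5),(.4696,.1401,.107,-7.5),(.4696,.1401,.18,-7.5),((b[0]+.4696)/2,(b[1]+.1401)/2,.18,-4),(*b,.18,-1.35))"
```

```text
t 9.2 [0.4452 0.3685 0.2225] open 0.63
[-0.059  0.763  0.142] [-0.    -0.     0.401]
[0.    0.    0.243] [0. 0. 0.]
[ 0.     0.    -0.243] [0. 0. 0.]
[0.205 0.573 0.   ] [ 0.     0.    -0.078]
[0.169 0.585 0.   ] [ 0.     0.    -0.059]
```

Request:
step_arm --pt "-0.03 0.38 0.03 0 0 0.2 -0.26" --pt "-0.06 0.763 0.142 0 0 0.4 -0.26" --pt "-0.06 0.763 0.142 0 0 0.4 -0.26" --pt "-0.06 0.763 0.142 0 0 0.4 -0.26" --pt "-0.06 0.763 0.142 0 0 0.4 -0.26" --pt "-0.06 0.763 0.142 0 0 0.4 -0.26" --pt "-0.06 0.763 0.142 0 0 0.4 -0.26" --pt "-0.06 0.763 0.142 0 0 0.4 -0.26"

```text
time_s: 9.85
position: [0.4684, 0.1389, 0.1781]
tcp_rot: [[0.991, -0.134, -0.005], [-0.134, -0.991, 0.0], [-0.005, 0.001, -1.0]]
force: [-0.3, 0.7, -1.7]
opening: 0.63
grasp_force: 4.1
```

```bash
python3 -c "
from h import *
seq((.4696,.1401,.18,-7.5))
c=snap('scene'); im=cv2.cvtColor(c['image'],cv2.COLOR_RGB2BGR)
cv2.imwrite('pics/p1.png',cv2.resize(im[150:310,270:430],None,fx=3.6,fy=3.6,interpolation=cv2.INTER_CUBIC))"
```

```text
t 9.8 [0.4684 0.1389 0.1781] open 0.63
[ 0.003 -0.004 -0.006] [ 0.001  0.006 -0.004]
```

View pics/p1.png

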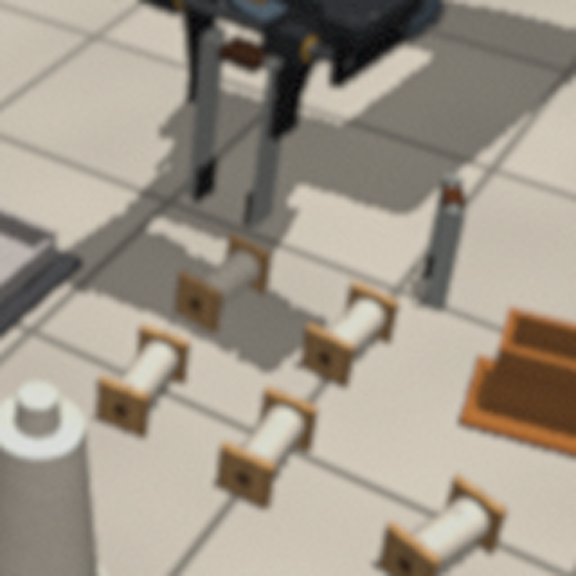

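The tongs hang upright over the first spool: jaws at (205,190) and (258,210), barrel at (235,275). I descend and squeeze.

Request:
step_arm --pt "0 -0.004 0.1 0 0 0 -0.26" --pt "0 -0.004 0.2 0 0 0 -0.26" --pt "0 -0.004 0.237 0 0 0 -0.26" --pt "0 -0.004 0.237 0 0 0 -0.26" --pt "0 -0.004 0.237 0 0 0 0.2" --pt "0 -0.004 0.237 0 0 0 0.2" --pt "0 -0.004 0.237 0 0 0 0.2" --pt "0 -0.004 0.237 0 0 0 0.2"

```text
time_s: 10.57
position: [0.4706, 0.1419, 0.11]
tcp_rot: [[0.992, -0.13, 0.003], [-0.13, -0.992, 0.0], [0.003, -0.001, -1.0]]
force: [-0.7, 0.9, -1.7]
opening: 0.459
grasp_force: 30.0
```

Request:
step_arm --pt "0 0 0 0 0 0 0.2" --pt "0 0 -0.05 0 0 0 0.2" --pt "0 0 -0.12 0 0 0 0.2" --pt "0 0 -0.2 0 0 0 0.2" --pt "0 0 -0.24 0 0 0 0.2" --pt "0 0 -0.24 0 0 0 0.2"

```text
time_s: 11.07
position: [0.4717, 0.1415, 0.1839]
tcp_rot: [[0.991, -0.13, 0.007], [-0.13, -0.991, 0.0], [0.007, -0.001, -1.0]]
force: [-0.2, 0.1, -1.6]
opening: 0.464
grasp_force: 30.0
```

```bash
python3 -c "
from h import *
b=BAY[-.104]
s=read_state()['position']
seq(((b[0]+s[0])/2,(b[1]+s[1])/2,.18,-4),(*b,.18,-1.35))
c=snap('scene'); im=cv2.cvtColor(c['image'],cv2.COLOR_RGB2BGR)
cv2.imwrite('pics/p2.png',cv2.resize(im[150:310,270:430],None,fx=3,fy=3,interpolation=cv2.INTER_CUBIC))"
```

```text
t 11.1 [0.4717 0.1415 0.1839] open 0.464
[0.201 0.576 0.014] [-0.001 -0.009 -0.077]
[0.166 0.587 0.   ] [ 0.     0.    -0.059]
```

View pics/p2.png

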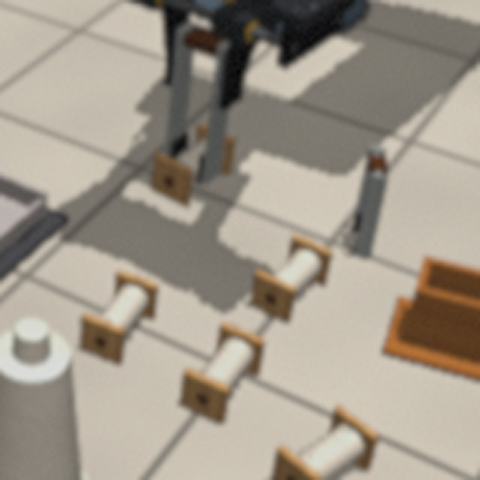

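Spool held level. I carry it to bay −104 mm, higher so it clears the knob.

Request:
step_arm --pt "0.03 0.05 -0.06 0 0 -0.02 0.2" --pt "0.1 0.25 -0.07 0 0 -0.078 0.2" --pt "0.201 0.576 -0.07 0 0 -0.078 0.2" --pt "0.201 0.576 -0.07 0 0 -0.078 0.2" --pt "0.201 0.576 -0.07 0 0 -0.078 0.2" --pt "0.201 0.576 -0.07 0 0 -0.078 0.2" --pt "0.201 0.576 -0.07 0 0 -0.078 0.2"

```text
time_s: 11.7
position: [0.507, -0.0401, 0.2008]
tcp_rot: [[0.997, -0.074, -0.002], [-0.074, -0.997, 0.001], [-0.002, -0.0, -1.0]]
force: [-1.3, 0.4, -2.4]
opening: 0.46
grasp_force: 30.0
```

Request:
step_arm --pt "0.08 0.29 0 0 0 -0.03 0.2" --pt "0.166 0.587 0 0 0 -0.059 0.2" --pt "0.166 0.587 0 0 0 -0.059 0.2" --pt "0.166 0.587 0 0 0 -0.059 0.2" --pt "0.166 0.587 0 0 0 -0.059 0.2" --pt "0.166 0.587 0 0 0 -0.059 0.2" --pt "0.166 0.587 0 0 0 -0.059 0.2"

```text
time_s: 12.28
position: [0.5437, -0.2157, 0.2006]
tcp_rot: [[1.0, -0.024, -0.003], [-0.024, -1.0, 0.003], [-0.003, -0.003, -1.0]]
force: [-1.2, 0.3, -2.2]
opening: 0.458
grasp_force: 30.0
```

```bash
python3 -c "
from h import *
b=BAY[-.104]
seq((*b,.128,-1.35))"
```

```text
t 12.3 [ 0.5437 -0.2157  0.2006] open 0.458
[0.01  0.005 0.242] [-0.003  0.004 -0.   ]
```

Request:
step_arm --pt "0.01 0.005 0.1 0 0 0 0.2" --pt "0.01 0.005 0.19 0 0 0 0.2" --pt "0.01 0.005 0.22 0 0 0 0.2" --pt "0.01 0.005 0.242 0 0 0 0.2" --pt "0.01 0.005 0.242 0 0 0 0.2" --pt "0.01 0.005 0.242 0 0 0 0.2"

```text
time_s: 12.78
position: [0.548, -0.2176, 0.13]
tcp_rot: [[1.0, -0.022, 0.001], [-0.022, -1.0, -0.0], [0.001, 0.0, -1.0]]
force: [0.8, -0.3, -1.3]
opening: 0.464
grasp_force: 30.0
```

Request:
step_arm --pt "0 0 0 0 0 0 -0.26" --pt "0 0 0 0 0 0 -0.26" --pt "0 0 0 0 0 0 -0.26" --pt "0 0 0 0 0 0 -0.26" --pt "0 0 0 0 0 0 -0.26" --pt "0 0 -0.08 0 0 0 -0.26" --pt "0 0 -0.18 0 0 0 -0.26" --pt "0 0 -0.27 0 0 0 -0.26"

```text
time_s: 13.45
position: [0.5472, -0.2184, 0.211]
tcp_rot: [[1.0, -0.023, -0.001], [-0.023, -1.0, 0.001], [-0.001, -0.001, -1.0]]
force: [0.6, 0.2, -1.1]
opening: 0.636
grasp_force: 4.1
```

```bash
cat >> h.py <<'E'
def overlay(cam,name,x0,y0,x1,y1,k):
    c=snap(cam); im=cv2.cvtColor(c['image'],cv2.COLOR_RGB2BGR)
    cv2.imwrite(f'pics/{name}.png',cv2.resize(im[y0:y1,x0:x1],None,fx=k,fy=k,interpolation=cv2.INTER_CUBIC)); return c
E
python3 -c "
from h import *
c=snap('top'); print(*spools(c,(130,150,400,290)),sep='\n')
seq((.4692,.2335,.2,-2.4))"
```

```text
(np.float64(0.6292), np.float64(0.3332), np.float64(-17.5), np.float64(0.0583))
(np.float64(0.5958), np.float64(0.2392), np.float64(2.2), np.float64(0.0586))
(np.float64(0.5878), np.float64(0.1471), np.float64(6.2), np.float64(0.0586))
(np.float64(0.4695), np.float64(0.2341), np.float64(-6.1), np.float64(0.0584))
t 13.5 [ 0.5503 -0.2201  0.2171] open 0.632
[-0.305 -1.506  0.046] [ 0.007 -0.011  0.024]
```

Spool A was knocked, now at (.629,.333). Next is C, going to bay −52.

```bash
python3 -c "
from h import *
b=BAY[-.052]
seq((.567,-.04,.2,2),(.5878,.1471,.19,6.2),(.5878,.1471,.109,6.2),(.5878,.1471,.205,6.2),(*b,.205,-1.35))"
```

```text
t 13.5 [ 0.5503 -0.2201  0.2171] open 0.632
[ 0.041 -0.602  0.054] [ 0.007 -0.011 -0.074]
[ 0.091 -0.621  0.033] [ 0.     0.    -0.093]
[0.   0.   0.27] [0. 0. 0.]
[ 0.    0.   -0.32] [0. 0. 0.]
[-0.245  1.02   0.   ] [0.    0.    0.168]
```

Request:
step_arm --pt "0.041 -0.602 0.054 0 -0.01 -0.074 -0.26" --pt "0.041 -0.602 0.054 0 -0.01 -0.074 -0.26" --pt "0.041 -0.602 0.054 0 -0.01 -0.074 -0.26" --pt "0.041 -0.602 0.054 0 -0.01 -0.074 -0.26" --pt "0.041 -0.602 0.054 0 -0.01 -0.074 -0.26" --pt "0.041 -0.602 0.054 0 -0.01 -0.074 -0.26"

```text
time_s: 14.0
position: [0.5632, -0.034, 0.1937]
tcp_rot: [[0.999, 0.04, -0.009], [0.04, -0.999, 0.002], [-0.009, -0.002, -1.0]]
force: [-0.1, -0.4, 0.2]
opening: 0.627
grasp_force: 4.1
```

Request:
step_arm --pt "0.091 -0.621 0.033 0 0 -0.093 -0.26" --pt "0.091 -0.621 0.033 0 0 -0.093 -0.26" --pt "0.091 -0.621 0.033 0 0 -0.093 -0.26" --pt "0.091 -0.621 0.033 0 0 -0.093 -0.26" --pt "0.091 -0.621 0.033 0 0 -0.093 -0.26" --pt "0.091 -0.621 0.033 0 0 -0.093 -0.26" --pt "0.091 -0.621 0.033 0 0 -0.093 -0.26"

```text
time_s: 14.58
position: [0.5849, 0.1492, 0.1839]
tcp_rot: [[0.994, 0.11, -0.008], [0.11, -0.994, -0.001], [-0.008, 0.0, -1.0]]
force: [0.7, -0.5, -2.5]
opening: 0.632
grasp_force: 4.1
```

```bash
python3 -c "
from h import *
seq((.5878,.1471,.109,6.2))
c=overlay('scene','p3',150,180,310,300,4)
c=snap('scene')
# tip check: dark jaws near the predicted tips
"
```

```text
t 14.6 [0.5849 0.1492 0.1839] open 0.632
[0.011 0.008 0.25 ] [0.    0.01  0.003]
```

Request:
step_arm --pt "0.011 0.006 0.1 0 0.01 0 -0.26" --pt "0.011 0.006 0.2 0 0.01 0 -0.26" --pt "0.011 0.006 0.25 0 0.01 0 -0.26" --pt "0.011 0.006 0.25 0 0.01 0 -0.26" --pt "0.011 0.006 0.25 0 0.01 0 0.2" --pt "0.011 0.006 0.25 0 0.01 0 0.2" --pt "0.011 0.006 0.25 0 0.01 0 0.2" --pt "0.011 0.006 0.25 0 0.01 0 0.2"

```text
time_s: 15.35
position: [0.5888, 0.1471, 0.1108]
tcp_rot: [[0.994, 0.108, 0.004], [0.108, -0.994, 0.001], [0.004, -0.0, -1.0]]
force: [0.9, -1.1, 0.7]
opening: 0.461
grasp_force: 30.0
```

Request:
step_arm --pt "0 0 0 0 0 0 0.2" --pt "0 0 -0.05 0 0 0 0.2" --pt "0 0 -0.12 0 0 0 0.2" --pt "0 0 -0.22 0 0 0 0.2" --pt "0 0 -0.32 0 0 0 0.2" --pt "0 0 -0.32 0 0 0 0.2"

```text
time_s: 15.85
position: [0.5914, 0.1481, 0.2118]
tcp_rot: [[0.994, 0.109, 0.013], [0.109, -0.994, 0.002], [0.013, -0.0, -1.0]]
force: [1.2, -0.1, -0.8]
opening: 0.462
grasp_force: 30.0
```

```bash
python3 -c "
from h import *
b=BAY[-.052]
seq((.567,.0,.205,2.5),(*b,.205,-1.35))"
```

```text
t 15.8 [0.5914 0.1481 0.2118] open 0.462
[-0.135  0.482  0.021] [-0.001 -0.017  0.083]
[-0.088  0.547  0.   ] [0.    0.    0.086]
```

Opening 0.461 again, so it holds a barrel. I carry it.

Request:
step_arm --pt "-0.135 0.482 0.02 0 0 0.083 0.2" --pt "-0.135 0.482 0.02 0 0 0.083 0.2" --pt "-0.135 0.482 0.02 0 0 0.083 0.2" --pt "-0.135 0.482 0.02 0 0 0.083 0.2" --pt "-0.135 0.482 0.02 0 0 0.083 0.2"

```text
time_s: 16.27
position: [0.5619, -0.0052, 0.1985]
tcp_rot: [[0.999, 0.038, -0.001], [0.038, -0.999, -0.001], [-0.001, 0.001, -1.0]]
force: [0.8, 0.1, -1.7]
opening: 0.462
grasp_force: 30.0
```

Request:
step_arm --pt "-0.088 0.547 0 0 0 0.086 0.2" --pt "-0.088 0.547 0 0 0 0.086 0.2" --pt "-0.088 0.547 0 0 0 0.086 0.2" --pt "-0.088 0.547 0 0 0 0.086 0.2" --pt "-0.088 0.547 0 0 0 0.086 0.2" --pt "-0.088 0.547 0 0 0 0.086 0.2" --pt "-0.088 0.547 0 0 0 0.086 0.2"

```text
time_s: 16.85
position: [0.5432, -0.165, 0.1984]
tcp_rot: [[1.0, -0.025, -0.001], [-0.025, -1.0, 0.002], [-0.001, -0.002, -1.0]]
force: [-0.4, 0.5, -1.6]
opening: 0.46
grasp_force: 30.0
```

```bash
python3 -c "
from h import *
b=BAY[-.052]
seq((*b,.129,-1.35))"
```

```text
t 16.9 [ 0.5432 -0.165   0.1984] open 0.46
[0.016 0.    0.231] [-0.003  0.001 -0.002]
```

Request:
step_arm --pt "0.014 0 0.1 0 0 0 0.2" --pt "0.014 0 0.18 0 0 0 0.2" --pt "0.014 0 0.21 0 0 0 0.2" --pt "0.014 0 0.232 0 0 0 0.2" --pt "0.014 0 0.232 0 0 0 0.2" --pt "0.014 0 0.232 0 0 0 0.2"

```text
time_s: 17.35
position: [0.5484, -0.1652, 0.1298]
tcp_rot: [[1.0, -0.023, 0.001], [-0.023, -1.0, 0.0], [0.001, -0.0, -1.0]]
force: [1.0, -0.2, -2.5]
opening: 0.464
grasp_force: 30.0
```

Request:
step_arm --pt "0 0 0 0 0 0 -0.26" --pt "0 0 0 0 0 0 -0.26" --pt "0 0 0 0 0 0 -0.26" --pt "0 0 0 0 0 0 -0.26" --pt "0 0 0 0 0 0 -0.26" --pt "0 0 -0.08 0 0 0 -0.26" --pt "0 0 -0.18 0 0 0 -0.26" --pt "0 0 -0.27 0 0 0 -0.26"

```text
time_s: 18.02
position: [0.5474, -0.1659, 0.2109]
tcp_rot: [[1.0, -0.025, -0.001], [-0.025, -1.0, 0.001], [-0.001, -0.001, -1.0]]
force: [1.3, -1.1, -1.5]
opening: 0.624
grasp_force: 4.1
```

```bash
python3 -c "
from h import *
c=snap('top'); L=spools(c,(130,150,400,290)); print(*L,sep='\n')
seq((.57,.03,.2,1),(.5958,.2392,.19,2))"
```

```text
(np.float64(0.6293), np.float64(0.3332), np.float64(-17.3), np.float64(0.0584))
(np.float64(0.5958), np.float64(0.2392), np.float64(2.0), np.float64(0.0585))
(np.float64(0.4694), np.float64(0.2344), np.float64(-5.8), np.float64(0.0584))
t 18.1 [ 0.5506 -0.1673  0.2168] open 0.633
[ 0.048 -0.659  0.054] [ 0.005 -0.012 -0.053]
[ 0.098 -0.696  0.033] [ 0.     0.    -0.022]
```

Request:
step_arm --pt "0.048 -0.659 0.054 0 0 -0.053 -0.26" --pt "0.048 -0.659 0.054 0 0 -0.053 -0.26" --pt "0.048 -0.659 0.054 0 0 -0.053 -0.26" --pt "0.048 -0.659 0.054 0 0 -0.053 -0.26" --pt "0.048 -0.659 0.054 0 0 -0.053 -0.26" --pt "0.048 -0.659 0.054 0 0 -0.053 -0.26"

```text
time_s: 18.57
position: [0.5661, 0.0373, 0.1937]
tcp_rot: [[1.0, 0.023, -0.001], [0.023, -1.0, 0.004], [-0.001, -0.004, -1.0]]
force: [0.9, -0.4, -0.6]
opening: 0.631
grasp_force: 4.1
```

Request:
step_arm --pt "0.098 -0.696 0.033 0 0 -0.022 -0.26" --pt "0.098 -0.696 0.033 0 0 -0.022 -0.26" --pt "0.098 -0.696 0.033 0 0 -0.022 -0.26" --pt "0.098 -0.696 0.033 0 0 -0.022 -0.26" --pt "0.098 -0.696 0.033 0 0 -0.022 -0.26" --pt "0.098 -0.696 0.033 0 0 -0.022 -0.26" --pt "0.098 -0.696 0.033 0 0 -0.022 -0.26"

```text
time_s: 19.15
position: [0.5926, 0.243, 0.184]
tcp_rot: [[0.999, 0.039, 0.0], [0.039, -0.999, 0.001], [0.0, -0.001, -1.0]]
force: [-0.5, -0.4, -1.5]
opening: 0.628
grasp_force: 4.1
```

```bash
python3 -c "
from h import *
seq((.5958,.2392,.109,2))"
```

```text
t 19.1 [0.5926 0.243  0.184 ] open 0.628
[0.01  0.013 0.25 ] [-0.001 -0.     0.005]
```

Request:
step_arm --pt "0.01 0.012 0.1 0 0 0 -0.26" --pt "0.01 0.012 0.2 0 0 0 -0.26" --pt "0.01 0.012 0.25 0 0 0 -0.26" --pt "0.01 0.012 0.25 0 0 0 -0.26" --pt "0.01 0.012 0.25 0 0 0 0.2" --pt "0.01 0.012 0.25 0 0 0 0.2" --pt "0.01 0.012 0.25 0 0 0 0.2" --pt "0.01 0.012 0.25 0 0 0 0.2"

```text
time_s: 19.82
position: [0.5973, 0.237, 0.1113]
tcp_rot: [[0.999, 0.034, 0.004], [0.034, -0.999, 0.001], [0.004, -0.001, -1.0]]
force: [-0.4, -0.5, 0.7]
opening: 0.459
grasp_force: 30.0
```

Request:
step_arm --pt "0 0 0 0 0 0 0.2" --pt "0 0 -0.05 0 0 0 0.2" --pt "0 0 -0.12 0 0 0 0.2" --pt "0 0 -0.22 0 0 0 0.2" --pt "0 0 -0.32 0 0 0 0.2" --pt "0 0 -0.32 0 0 0 0.2"

```text
time_s: 20.32
position: [0.5998, 0.2384, 0.2126]
tcp_rot: [[0.999, 0.035, 0.013], [0.035, -0.999, 0.004], [0.014, -0.003, -1.0]]
force: [1.1, 0.4, -0.2]
opening: 0.458
grasp_force: 30.0
```

```bash
python3 -c "
from h import *
b=BAY[0]
seq((.572,.065,.205,0.5),(*b,.205,-1.35))"
```

```text
t 20.3 [0.5998 0.2384 0.2126] open 0.458
[-0.113  0.574  0.022] [-0.004 -0.017  0.033]
[-0.082  0.593  0.   ] [0.    0.    0.041]
```

Request:
step_arm --pt "-0.11 0.574 0.02 0 0 0.033 0.2" --pt "-0.11 0.574 0.02 0 0 0.033 0.2" --pt "-0.11 0.574 0.02 0 0 0.033 0.2" --pt "-0.11 0.574 0.02 0 0 0.033 0.2" --pt "-0.11 0.574 0.02 0 0 0.033 0.2" --pt "-0.11 0.574 0.02 0 0 0.033 0.2"

```text
time_s: 20.82
position: [0.5682, 0.0611, 0.199]
tcp_rot: [[1.0, 0.004, -0.001], [0.004, -1.0, 0.0], [-0.001, -0.0, -1.0]]
force: [0.7, 0.1, -2.0]
opening: 0.462
grasp_force: 30.0
```

Request:
step_arm --pt "-0.075 0.593 0 0 0 0.041 0.2" --pt "-0.075 0.593 0 0 0 0.041 0.2" --pt "-0.075 0.593 0 0 0 0.041 0.2" --pt "-0.075 0.593 0 0 0 0.041 0.2" --pt "-0.075 0.593 0 0 0 0.041 0.2" --pt "-0.075 0.593 0 0 0 0.041 0.2" --pt "-0.075 0.593 0 0 0 0.041 0.2"

```text
time_s: 21.4
position: [0.5482, -0.1133, 0.199]
tcp_rot: [[1.0, -0.025, 0.0], [-0.025, -1.0, 0.002], [-0.0, -0.002, -1.0]]
force: [0.5, -0.3, -1.8]
opening: 0.46
grasp_force: 30.0
```

```bash
python3 -c "
from h import *
b=BAY[0]
seq((*b,.129,-1.35))"
```

```text
t 21.4 [ 0.5482 -0.1133  0.199 ] open 0.46
[ 0.003 -0.001  0.233] [-0.003  0.    -0.001]
```

Request:
step_arm --pt "0.003 0 0.1 0 0 0 0.2" --pt "0.003 0 0.18 0 0 0 0.2" --pt "0.003 0 0.21 0 0 0 0.2" --pt "0.003 0 0.232 0 0 0 0.2" --pt "0.003 0 0.232 0 0 0 0.2" --pt "0.003 0 0.232 0 0 0 0.2"

```text
time_s: 21.9
position: [0.5496, -0.1133, 0.1301]
tcp_rot: [[1.0, -0.022, 0.001], [-0.022, -1.0, 0.001], [0.001, -0.001, -1.0]]
force: [1.0, -0.3, -2.5]
opening: 0.462
grasp_force: 30.0
```

Request:
step_arm --pt "0 0 0 0 0 0 -0.26" --pt "0 0 0 0 0 0 -0.26" --pt "0 0 0 0 0 0 -0.26" --pt "0 0 0 0 0 0 -0.26" --pt "0 0 0 0 0 0 -0.26" --pt "0 0 -0.08 0 0 0 -0.26" --pt "0 0 -0.18 0 0 0 -0.26" --pt "0 0 -0.27 0 0 0 -0.26"

```text
time_s: 22.57
position: [0.5484, -0.1141, 0.2113]
tcp_rot: [[1.0, -0.024, -0.001], [-0.024, -1.0, 0.001], [-0.001, -0.001, -1.0]]
force: [-0.3, 0.3, -1.6]
opening: 0.628
grasp_force: 4.1
```

```bash
python3 -c "
from h import *
c=snap('top'); L=spools(c,(130,150,400,290)); print(*L,sep='\n')
seq((.51,.07,.2,-4),(.4694,.2342,.19,-5.0))"
```

```text
(np.float64(0.6292), np.float64(0.3335), np.float64(-18.4), np.float64(0.0585))
(np.float64(0.4695), np.float64(0.2344), np.float64(-5.8), np.float64(0.0586))
t 22.6 [ 0.5517 -0.1153  0.217 ] open 0.629
[-0.154 -0.614  0.054] [ 0.003 -0.012  0.059]
[-0.173 -0.537  0.033] [0.    0.    0.022]
```

Request:
step_arm --pt "-0.15 -0.614 0.054 0 0 0.059 -0.26" --pt "-0.15 -0.614 0.054 0 0 0.059 -0.26" --pt "-0.15 -0.614 0.054 0 0 0.059 -0.26" --pt "-0.15 -0.614 0.054 0 0 0.059 -0.26" --pt "-0.15 -0.614 0.054 0 0 0.059 -0.26" --pt "-0.15 -0.614 0.054 0 0 0.059 -0.26"

```text
time_s: 23.12
position: [0.5053, 0.0754, 0.194]
tcp_rot: [[0.998, -0.065, -0.003], [-0.065, -0.998, 0.003], [-0.004, -0.002, -1.0]]
force: [0.8, 0.3, -0.6]
opening: 0.632
grasp_force: 4.1
```

Request:
step_arm --pt "-0.173 -0.537 0.033 0 0 0.025 -0.26" --pt "-0.173 -0.537 0.033 0 0 0.025 -0.26" --pt "-0.173 -0.537 0.033 0 0 0.025 -0.26" --pt "-0.173 -0.537 0.033 0 0 0.025 -0.26" --pt "-0.173 -0.537 0.033 0 0 0.025 -0.26" --pt "-0.173 -0.537 0.033 0 0 0.025 -0.26" --pt "-0.173 -0.537 0.033 0 0 0.025 -0.26"

```text
time_s: 23.7
position: [0.4681, 0.235, 0.1848]
tcp_rot: [[0.996, -0.089, 0.001], [-0.089, -0.996, 0.0], [0.001, -0.0, -1.0]]
force: [0.5, -0.5, -1.5]
opening: 0.63
grasp_force: 4.0
```

```bash
python3 -c "
from h import *
seq((.4695,.2342,.109,-5))
c=overlay('top','mid',230,160,390,260,4.5); print(*spools(c,(240,150,400,290)),sep='\n')"
```

```text
t 23.7 [0.4681 0.235  0.1848] open 0.63
[0.005 0.002 0.253] [-0.    -0.001 -0.002]
(np.float64(0.5494), np.float64(-0.1134), np.float64(-0.7), np.float64(0.0572))
(np.float64(0.5479), np.float64(-0.1663), np.float64(-1.7), np.float64(0.0565))
(np.float64(0.548), np.float64(-0.2172), np.float64(-0.6), np.float64(0.0576))
```

View pics/mid.png

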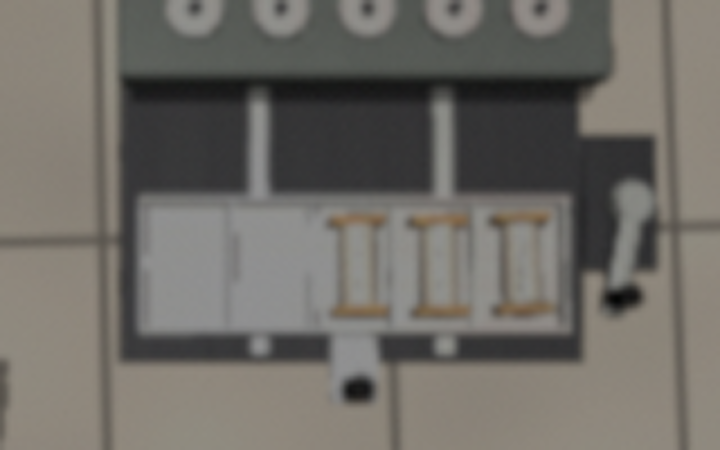

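Three spools lie flat in the three right-hand bays, at (357,265), (440,265) and (522,265), well centred. Next is E.

Request:
step_arm --pt "0.005 0.002 0.1 0 0 0 -0.26" --pt "0.005 0.002 0.2 0 0 0 -0.26" --pt "0.005 0.002 0.25 0 0 0 -0.26" --pt "0.005 0.002 0.25 0 0 0 -0.26" --pt "0.005 0.002 0.25 0 0 0 0.2" --pt "0.005 0.002 0.25 0 0 0 0.2" --pt "0.005 0.002 0.25 0 0 0 0.2" --pt "0.005 0.002 0.25 0 0 0 0.2"

```text
time_s: 24.42
position: [0.4704, 0.2346, 0.1112]
tcp_rot: [[0.996, -0.09, 0.003], [-0.09, -0.996, 0.001], [0.003, -0.002, -1.0]]
force: [0.5, -0.6, 0.5]
opening: 0.459
grasp_force: 30.0
```

Request:
step_arm --pt "0 0 0 0 0 0 0.2" --pt "0 0 -0.05 0 0 0 0.2" --pt "0 0 -0.12 0 0 0 0.2" --pt "0 0 -0.22 0 0 0 0.2" --pt "0 0 -0.32 0 0 0 0.2" --pt "0 0 -0.32 0 0 0 0.2"

```text
time_s: 24.92
position: [0.4725, 0.2359, 0.2114]
tcp_rot: [[0.996, -0.089, 0.012], [-0.089, -0.996, 0.004], [0.011, -0.005, -1.0]]
force: [0.8, 0.2, -1.8]
opening: 0.461
grasp_force: 30.0
```

```bash
python3 -c "
from h import *
b=BAY[.052]
seq((.51,.085,.205,-3),(*b,.205,-1.35))"
```

```text
t 24.9 [0.4725 0.2359 0.2114] open 0.461
[0.169 0.49  0.021] [-0.006 -0.015 -0.047]
[0.159 0.479 0.   ] [ 0.     0.    -0.037]
```

Request:
step_arm --pt "0.169 0.49 0.02 0 0 -0.047 0.2" --pt "0.169 0.49 0.02 0 0 -0.047 0.2" --pt "0.169 0.49 0.02 0 0 -0.047 0.2" --pt "0.169 0.49 0.02 0 0 -0.047 0.2" --pt "0.169 0.49 0.02 0 0 -0.047 0.2"

```text
time_s: 25.33
position: [0.5083, 0.0788, 0.1993]
tcp_rot: [[0.998, -0.058, 0.002], [-0.058, -0.998, -0.002], [0.002, 0.002, -1.0]]
force: [-0.7, -0.0, -1.6]
opening: 0.461
grasp_force: 30.0
```

Request:
step_arm --pt "0.166 0.479 0 0 0 -0.037 0.2" --pt "0.166 0.479 0 0 0 -0.037 0.2" --pt "0.166 0.479 0 0 0 -0.037 0.2" --pt "0.166 0.479 0 0 0 -0.037 0.2" --pt "0.166 0.479 0 0 0 -0.037 0.2" --pt "0.166 0.479 0 0 0 -0.037 0.2" --pt "0.166 0.479 0 0 0 -0.037 0.2"

```text
time_s: 25.92
position: [0.5475, -0.0614, 0.1989]
tcp_rot: [[1.0, -0.024, -0.002], [-0.024, -1.0, 0.002], [-0.002, -0.002, -1.0]]
force: [-0.6, -0.5, -1.6]
opening: 0.464
grasp_force: 30.0
```

```bash
python3 -c "
from h import *
b=BAY[.052]
seq((*b,.129,-1.35))"
```

```text
t 25.9 [ 0.5475 -0.0614  0.1989] open 0.464
[ 0.009 -0.001  0.233] [-0.003  0.003 -0.   ]
```

Request:
step_arm --pt "0.008 0 0.1 0 0 0 0.2" --pt "0.008 0 0.18 0 0 0 0.2" --pt "0.008 0 0.21 0 0 0 0.2" --pt "0.008 0 0.232 0 0 0 0.2" --pt "0.008 0 0.232 0 0 0 0.2" --pt "0.008 0 0.232 0 0 0 0.2"

```text
time_s: 26.42
position: [0.5514, -0.0618, 0.1304]
tcp_rot: [[1.0, -0.023, 0.001], [-0.023, -1.0, 0.001], [0.001, -0.001, -1.0]]
force: [-0.1, -0.4, -1.4]
opening: 0.456
grasp_force: 30.0
```

Request:
step_arm --pt "0 0 0 0 0 0 -0.26" --pt "0 0 0 0 0 0 -0.26" --pt "0 0 0 0 0 0 -0.26" --pt "0 0 0 0 0 0 -0.26" --pt "0 0 0 0 0 0 -0.26" --pt "0 0 -0.08 0 0 0 -0.26" --pt "0 0 -0.18 0 0 0 -0.26" --pt "0 0 -0.27 0 0 0 -0.26"

```text
time_s: 27.08
position: [0.5506, -0.0625, 0.2116]
tcp_rot: [[1.0, -0.024, -0.001], [-0.024, -1.0, 0.001], [-0.001, -0.001, -1.0]]
force: [0.7, -0.6, -1.1]
opening: 0.628
grasp_force: 4.1
```

```bash
python3 -c "
from h import *
c=snap('top'); L=spools(c,(130,150,400,290)); print(*L,sep='\n')
seq((.59,.137,.2,-10),(.6292,.3335,.19,-17.6))"
```

```text
(np.float64(0.6292), np.float64(0.3333), np.float64(-18.0), np.float64(0.0584))
(np.float64(0.5479), np.float64(-0.2167), np.float64(0.3), np.float64(0.0574))
t 27.1 [ 0.5541 -0.0633  0.2173] open 0.629
[ 0.103 -0.671  0.057] [ 0.002 -0.012  0.192]
[ 0.015 -0.668  0.033] [0.    0.    0.169]
```

Request:
step_arm --pt "0.103 -0.671 0.057 0 0 0.192 -0.26" --pt "0.103 -0.671 0.057 0 0 0.192 -0.26" --pt "0.103 -0.671 0.057 0 0 0.192 -0.26" --pt "0.103 -0.671 0.057 0 0 0.192 -0.26" --pt "0.103 -0.671 0.057 0 0 0.192 -0.26" --pt "0.103 -0.671 0.057 0 0 0.192 -0.26"

```text
time_s: 27.63
position: [0.5869, 0.1452, 0.1935]
tcp_rot: [[0.986, -0.168, 0.001], [-0.168, -0.986, 0.005], [0.0, -0.005, -1.0]]
force: [0.3, -1.1, -1.0]
opening: 0.631
grasp_force: 4.0
```

Request:
step_arm --pt "0.015 -0.668 0.033 0 0 0.17 -0.26" --pt "0.015 -0.668 0.033 0 0 0.17 -0.26" --pt "0.015 -0.668 0.033 0 0 0.17 -0.26" --pt "0.015 -0.668 0.033 0 0 0.17 -0.26" --pt "0.015 -0.668 0.033 0 0 0.17 -0.26" --pt "0.015 -0.668 0.033 0 0 0.17 -0.26" --pt "0.015 -0.668 0.033 0 0 0.17 -0.26"

```text
time_s: 28.22
position: [0.6253, 0.3365, 0.1834]
tcp_rot: [[0.954, -0.3, -0.001], [-0.3, -0.954, 0.0], [-0.001, -0.0, -1.0]]
force: [0.0, -0.7, -1.4]
opening: 0.633
grasp_force: 4.0
```

```bash
python3 -c "
from h import *
seq((.6292,.3334,.109,-17.8))"
```

```text
t 28.2 [0.6253 0.3365 0.1834] open 0.633
[0.016 0.006 0.248] [-0.     0.001  0.008]
```

Request:
step_arm --pt "0.014 0.006 0.1 0 0 0 -0.26" --pt "0.014 0.006 0.2 0 0 0 -0.26" --pt "0.014 0.006 0.248 0 0 0 -0.26" --pt "0.014 0.006 0.248 0 0 0 -0.26" --pt "0.014 0.006 0.248 0 0 0 0.2" --pt "0.014 0.006 0.248 0 0 0 0.2" --pt "0.014 0.006 0.248 0 0 0 0.2" --pt "0.014 0.006 0.248 0 0 0 0.2"

```text
time_s: 28.88
position: [0.6307, 0.3319, 0.1121]
tcp_rot: [[0.953, -0.303, 0.004], [-0.303, -0.953, 0.002], [0.003, -0.003, -1.0]]
force: [0.2, -0.4, 0.5]
opening: 0.457
grasp_force: 30.0
```

Request:
step_arm --pt "0 0 0 0 0 0 0.2" --pt "0 0 -0.05 0 0 0 0.2" --pt "0 0 -0.12 0 0 0 0.2" --pt "0 0 -0.22 0 0 0 0.2" --pt "0 0 -0.32 0 0 0 0.2" --pt "0 0 -0.32 0 0 0 0.2"

```text
time_s: 29.38
position: [0.6332, 0.3333, 0.2139]
tcp_rot: [[0.953, -0.303, 0.014], [-0.303, -0.953, 0.006], [0.011, -0.009, -1.0]]
force: [2.0, 0.0, -0.2]
opening: 0.46
grasp_force: 30.0
```

```bash
python3 -c "
from h import *
b=BAY[.104]
seq((.585,.16,.205,-9),(*b,.205,-1.35))"
```

```text
t 29.4 [0.6332 0.3333 0.2139] open 0.46
[0.021 0.6   0.024] [-0.011 -0.015 -0.192]
[-0.022  0.574  0.   ] [ 0.    0.   -0.17]
```

Request:
step_arm --pt "0.021 0.6 0.02 0 0 -0.192 0.2" --pt "0.021 0.6 0.02 0 0 -0.192 0.2" --pt "0.021 0.6 0.02 0 0 -0.192 0.2" --pt "0.021 0.6 0.02 0 0 -0.192 0.2" --pt "0.021 0.6 0.02 0 0 -0.192 0.2" --pt "0.021 0.6 0.02 0 0 -0.192 0.2"

```text
time_s: 29.88
position: [0.5792, 0.1548, 0.1993]
tcp_rot: [[0.987, -0.161, -0.003], [-0.161, -0.987, -0.0], [-0.003, 0.001, -1.0]]
force: [-0.2, 0.1, -1.7]
opening: 0.459
grasp_force: 30.0
```

Request:
step_arm --pt "-0.018 0.574 0 0 0 -0.17 0.2" --pt "-0.018 0.574 0 0 0 -0.17 0.2" --pt "-0.018 0.574 0 0 0 -0.17 0.2" --pt "-0.018 0.574 0 0 0 -0.17 0.2" --pt "-0.018 0.574 0 0 0 -0.17 0.2" --pt "-0.018 0.574 0 0 0 -0.17 0.2" --pt "-0.018 0.574 0 0 0 -0.17 0.2"

```text
time_s: 30.47
position: [0.5492, -0.0104, 0.1996]
tcp_rot: [[1.0, -0.025, 0.001], [-0.025, -1.0, 0.002], [0.001, -0.002, -1.0]]
force: [-0.1, 0.4, -1.6]
opening: 0.457
grasp_force: 30.0
```

```bash
python3 -c "
from h import *
b=BAY[.104]
seq((*b,.130,-1.35))"
```

```text
t 30.5 [ 0.5492 -0.0104  0.1996] open 0.457
[ 0.007 -0.004  0.232] [-0.002 -0.001 -0.002]
```

Request:
step_arm --pt "0.006 -0.004 0.1 0 0 0 0.2" --pt "0.006 -0.004 0.18 0 0 0 0.2" --pt "0.006 -0.004 0.21 0 0 0 0.2" --pt "0.006 -0.004 0.23 0 0 0 0.2" --pt "0.006 -0.004 0.23 0 0 0 0.2" --pt "0.006 -0.004 0.23 0 0 0 0.2"

```text
time_s: 30.97
position: [0.5511, -0.009, 0.1311]
tcp_rot: [[1.0, -0.022, 0.001], [-0.022, -1.0, 0.001], [0.001, -0.001, -1.0]]
force: [0.7, 0.8, -1.4]
opening: 0.463
grasp_force: 30.0
```

Request:
step_arm --pt "0 0 0 0 0 0 -0.26" --pt "0 0 0 0 0 0 -0.26" --pt "0 0 0 0 0 0 -0.26" --pt "0 0 0 0 0 0 -0.26" --pt "0 0 0 0 0 0 -0.26" --pt "0 0 -0.08 0 0 0 -0.26" --pt "0 0 -0.18 0 0 0 -0.26" --pt "0 0 -0.27 0 0 0 -0.26"

```text
time_s: 31.63
position: [0.5499, -0.0099, 0.2123]
tcp_rot: [[1.0, -0.024, -0.001], [-0.024, -1.0, 0.001], [-0.001, -0.001, -1.0]]
force: [0.4, 0.7, -0.8]
opening: 0.632
grasp_force: 4.1
```

```bash
python3 -c "
from h import *
seq((.49,.18,.23,5),(.4462,.3689,.23,10.5),(.4462,.3689,.1045,10.5))"
```

```text
t 31.6 [ 0.5499 -0.0099  0.2123] open 0.632
[-0.215 -0.628 -0.058] [-0.002  0.002 -0.142]
[-0.091 -0.64   0.   ] [ 0.     0.    -0.122]
[0.    0.    0.418] [0. 0. 0.]
```

Request:
step_arm --pt "-0.215 -0.628 -0.058 0 0 -0.142 -0.26" --pt "-0.215 -0.628 -0.058 0 0 -0.142 -0.26" --pt "-0.215 -0.628 -0.058 0 0 -0.142 -0.26" --pt "-0.215 -0.628 -0.058 0 0 -0.142 -0.26" --pt "-0.215 -0.628 -0.058 0 0 -0.142 -0.26" --pt "-0.215 -0.628 -0.058 0 0 -0.142 -0.26"

```text
time_s: 32.13
position: [0.4875, 0.185, 0.2298]
tcp_rot: [[0.996, 0.093, -0.001], [0.093, -0.996, 0.003], [-0.001, -0.004, -1.0]]
force: [0.1, -0.1, -1.4]
opening: 0.631
grasp_force: 4.0
```

Request:
step_arm --pt "-0.091 -0.64 0 0 0 -0.12 -0.26" --pt "-0.091 -0.64 0 0 0 -0.12 -0.26" --pt "-0.091 -0.64 0 0 0 -0.12 -0.26" --pt "-0.091 -0.64 0 0 0 -0.12 -0.26" --pt "-0.091 -0.64 0 0 0 -0.12 -0.26" --pt "-0.091 -0.64 0 0 0 -0.12 -0.26" --pt "-0.091 -0.64 0 0 0 -0.12 -0.26"

```text
time_s: 32.72
position: [0.4458, 0.3697, 0.2291]
tcp_rot: [[0.983, 0.184, 0.0], [0.184, -0.983, 0.0], [0.0, -0.0, -1.0]]
force: [0.2, -0.3, -1.4]
opening: 0.626
grasp_force: 4.0
```

```bash
python3 -c "
from h import *
seq((.4462,.3689,.17,10.5))
c=snap('top'); print(*spools(c,(240,150,400,290)),sep='\n')"
```

```text
t 32.7 [0.4458 0.3697 0.2291] open 0.626
[0.001 0.003 0.197] [-0.    -0.     0.002]
(np.float64(0.5505), np.float64(-0.0624), np.float64(-1.0), np.float64(0.0569))
(np.float64(0.5494), np.float64(-0.1135), np.float64(-0.9), np.float64(0.0571))
(np.float64(0.5479), np.float64(-0.1657), np.float64(-1.5), np.float64(0.0565))
(np.float64(0.548), np.float64(-0.2173), np.float64(-0.7), np.float64(0.0575))
(np.float64(0.5489), np.float64(-0.0104), np.float64(-1.7), np.float64(0.0567))
```

All five spools are in their bays. Now I put the tongs down, checking force midway.

Request:
step_arm --pt "0.001 0.002 0.1 0 0 0 -0.26" --pt "0.001 0.002 0.18 0 0 0 -0.26" --pt "0.001 0.002 0.23 0 0 0 -0.26" --pt "0.001 0.002 0.28 0 0 0 -0.26" --pt "0.001 0.002 0.3 0 0 0 -0.26"

```text
time_s: 33.18
position: [0.4462, 0.3658, 0.1371]
tcp_rot: [[0.984, 0.179, -0.004], [0.179, -0.984, -0.002], [-0.004, 0.001, -1.0]]
force: [-0.1, -0.9, -1.0]
opening: 0.629
grasp_force: 4.0
```

Request:
step_arm --pt "0 0 0.04 0 0 0 -0.26" --pt "0 0 0.08 0 0 0 -0.26" --pt "0 0 0.105 0 0 0 -0.26" --pt "0 0 0.113 0 0 0 -0.26" --pt "0 0 0.113 0 0 0 -0.26"

```text
time_s: 33.6
position: [0.4468, 0.3676, 0.1051]
tcp_rot: [[0.984, 0.18, -0.001], [0.18, -0.984, 0.0], [-0.001, -0.0, -1.0]]
force: [-0.4, 0.2, -1.5]
opening: 0.629
grasp_force: 4.0
```

Request:
step_arm --pt "0 0 0.004 0 0 0 -0.26" --pt "0 0 0.004 0 0 0 -0.6" --pt "0 0 0.004 0 0 0 -1" --pt "0 0 0.004 0 0 0 -1" --pt "0 0 0.004 0 0 0 -1" --pt "0 0 0.004 0 0 0 -1" --pt "0 0 0.004 0 0 0 -1"

```text
time_s: 34.18
position: [0.4468, 0.3686, 0.1044]
tcp_rot: [[0.983, 0.181, 0.001], [0.181, -0.983, 0.001], [0.001, -0.001, -1.0]]
force: [0.2, -0.0, 0.0]
opening: 0.967
grasp_force: 0.0
```

Request:
step_arm --pt "0 0 -0.1 0 0 0 -1" --pt "0 0 -0.22 0 0 0 -1" --pt "0 0 -0.34 0 0 0 -1" --pt "0 0 -0.46 0 0 0 -1" --pt "0 0 -0.46 0 0 0 -1"

```text
time_s: 34.6
position: [0.4506, 0.3707, 0.2499]
tcp_rot: [[0.983, 0.182, 0.014], [0.181, -0.983, 0.008], [0.015, -0.006, -1.0]]
force: [0.1, -0.3, 0.6]
opening: 1.0
grasp_force: 0.0
```

```bash
python3 -c "
from h import *
seq((.46,.12,.24,4),(.4688,-.1085,.16,-1.35),(.4688,-.1085,.07,-1.35))
c=overlay('scene','end1',370,150,480,290,4)
a=cv2.imread('pics/end1.png'); r=cv2.imread('pics/scene0.png')
r=cv2.resize(r[150:290,370:480],None,fx=4,fy=4,interpolation=cv2.INTER_CUBIC)
h=lambda im:cv2.inRange(cv2.cvtColor(im,cv2.COLOR_BGR2HSV),(0,110,30),(14,255,95))
for im in (r,a):
    n,l,st,ce=cv2.connectedComponentsWithStats(h(im)); print([(st[i].tolist(),ce[i].round(0).tolist()) for i in range(1,n) if st[i,4]>150])
"
```

```text
t 34.6 [0.4506 0.3707 0.2499] open 1.0
[-0.121  0.828  0.026] [-0.008 -0.019  0.143]
[-0.024  0.762  0.267] [0.    0.    0.119]
[0.  0.  0.3] [0. 0. 0.]
[([94, 210, 19, 15, 213], [103.0, 217.0]), ([319, 268, 27, 13, 239], [333.0, 274.0]), ([244, 275, 55, 35, 1135], [270.0, 291.0]), ([193, 361, 99, 49, 2216], [241.0, 385.0]), ([136, 394, 174, 100, 9844], [222.0, 444.0])]
[([94, 211, 21, 15, 228], [103.0, 218.0]), ([319, 269, 27, 14, 248], [332.0, 275.0]), ([239, 276, 51, 31, 1062], [264.0, 291.0]), ([166, 350, 15, 35, 231], [172.0, 367.0]), ([185, 354, 103, 62, 3005], [236.0, 384.0]), ([291, 383, 23, 38, 464], [304.0, 402.0]), ([131, 389, 179, 109, 11077], [223.0, 443.0]), ([260, 507, 46, 17, 192], [283.0, 515.0])]
```

The tongs' crosshead is back within about 3 mm of where it stood at the start. Now to the carriage knob.

Request:
step_arm --pt "-0.121 0.828 0.026 0 0 0.143 -1" --pt "-0.121 0.828 0.026 0 0 0.143 -1" --pt "-0.121 0.828 0.026 0 0 0.143 -1" --pt "-0.121 0.828 0.026 0 0 0.143 -1" --pt "-0.121 0.828 0.026 0 0 0.143 -1" --pt "-0.121 0.828 0.026 0 0 0.143 -1" --pt "-0.121 0.828 0.026 0 0 0.143 -1"

```text
time_s: 35.23
position: [0.4554, 0.1114, 0.2327]
tcp_rot: [[0.998, 0.063, -0.003], [0.063, -0.998, -0.002], [-0.004, 0.002, -1.0]]
force: [-0.2, -0.2, 0.0]
opening: 1.003
grasp_force: 0.0
```

Request:
step_arm --pt "-0.024 0.762 0.26 0 0 0.119 -0.4" --pt "-0.024 0.762 0.26 0 0 0.119 -0.4" --pt "-0.024 0.762 0.26 0 0 0.119 -0.4" --pt "-0.024 0.762 0.26 0 0 0.119 -0.4" --pt "-0.024 0.762 0.26 0 0 0.119 -0.4" --pt "-0.024 0.762 0.26 0 0 0.119 -0.4" --pt "-0.024 0.762 0.26 0 0 0.119 -0.4" --pt "-0.024 0.762 0.26 0 0 0.119 -0.4"

```text
time_s: 35.9
position: [0.4639, -0.1119, 0.1544]
tcp_rot: [[1.0, -0.027, -0.003], [-0.027, -1.0, 0.003], [-0.003, -0.003, -1.0]]
force: [-0.4, 0.2, 0.3]
opening: 0.702
grasp_force: 0.0
```

```bash
python3 -c "
from h import *
seq((.4675,-.1095,.072,-1.35))"
```

```text
t 35.9 [ 0.4639 -0.1119  0.1544] open 0.702
[ 0.013 -0.008  0.275] [-0.003  0.004 -0.005]
```

Request:
step_arm --pt "0.013 -0.008 0.12 0 0 0 -0.4" --pt "0.013 -0.008 0.24 0 0 0 -0.4" --pt "0.013 -0.008 0.275 0 0 0 -0.4" --pt "0.013 -0.008 0.275 0 0 0 1" --pt "0.013 -0.008 0.275 0 0 0 1" --pt "0.013 -0.008 0.275 0 0 0 1" --pt "0.013 -0.008 0.275 0 0 0 1" --pt "0.013 -0.008 0.275 0 0 0 1"

```text
time_s: 36.57
position: [0.4695, -0.1086, 0.0747]
tcp_rot: [[1.0, -0.023, 0.002], [-0.023, -1.0, -0.0], [0.002, 0.0, -1.0]]
force: [-0.2, -0.1, -0.6]
opening: 0.402
grasp_force: 0.0
```

Request:
step_arm --pt "0 0 0 0 0 0 1" --pt "0 0 0 0 0 0 1" --pt "0 0 0 0 0 0 1" --pt "0 0 0 0 0 0 1" --pt "0 0 0 0 0 0 1" --pt "0 0 0 0 0 0 1"

```text
time_s: 37.07
position: [0.4695, -0.1102, 0.0741]
tcp_rot: [[1.0, -0.023, 0.002], [-0.023, -1.0, -0.002], [0.002, 0.002, -1.0]]
force: [-1.4, -4.9, 3.6]
opening: 0.198
grasp_force: 30.0
```

Request:
step_arm --pt "0.01 0 0 0 0 0 1" --pt "0.03 0 0 0 0 0 1" --pt "0.06 0 0 0 0 0 1" --pt "0.09 0 0 0 0 0 1" --pt "0.12 0 0 0 0 0 1" --pt "0.15 0 0 0 0 0 1" --pt "0.175 0 0 0 0 0 1" --pt "0.19 0 0 0 0 0 1"

```text
time_s: 37.73
position: [0.5264, -0.1115, 0.0741]
tcp_rot: [[1.0, -0.023, 0.001], [-0.023, -1.0, -0.001], [0.001, 0.001, -1.0]]
force: [-1.7, -5.5, 4.7]
opening: 0.196
grasp_force: 30.0
```

Request:
step_arm --pt "0.02 0 0 0 0 0 1" --pt "0.045 0 0 0 0 0 1" --pt "0.07 0 0 0 0 0 1" --pt "0.095 0 0 0 0 0 1" --pt "0.12 0 0 0 0 0 1" --pt "0.135 0 0 0 0 0 1" --pt "0.145 0 0 0 0 0 1" --pt "0.15 0 0 0 0 0 1"

```text
time_s: 38.4
position: [0.571, -0.1125, 0.0741]
tcp_rot: [[1.0, -0.023, 0.001], [-0.023, -1.0, -0.001], [0.001, 0.001, -1.0]]
force: [-2.2, -4.7, 4.5]
opening: 0.194
grasp_force: 30.0
```

Request:
step_arm --pt "0.005 0 0 0 0 0 1" --pt "0.01 0 0 0 0 0 1" --pt "0.015 0 0 0 0 0 1" --pt "0.02 0 0 0 0 0 1" --pt "0.02 0 0 0 0 0 1"

```text
time_s: 38.82
position: [0.5723, -0.1125, 0.0741]
tcp_rot: [[1.0, -0.022, -0.01], [-0.022, -1.0, -0.0], [-0.01, 0.001, -1.0]]
force: [-10.9, -7.5, 11.8]
opening: 0.197
grasp_force: 30.0
```

The carriage is hard against its stop (−11 N). I ease off, release, lift and go to the latch knob.

Request:
step_arm --pt "-0.015 0 0 0 0 0 1" --pt "-0.015 0 0 0 0 0 -0.5" --pt "-0.015 0 0 0 0 0 -0.5" --pt "-0.015 0 0 0 0 0 -0.5" --pt "-0.015 0 0 0 0 0 -0.5" --pt "-0.015 0 -0.08 0 0 0 -0.5" --pt "-0.015 0 -0.18 0 0 0 -0.5" --pt "-0.015 0 -0.26 0 0 0 -0.5"

```text
time_s: 39.48
position: [0.5721, -0.1105, 0.152]
tcp_rot: [[1.0, -0.023, -0.001], [-0.023, -1.0, 0.002], [-0.001, -0.002, -1.0]]
force: [1.1, 0.2, -0.3]
opening: 0.64
grasp_force: 0.0
```

```bash
python3 -c "
from h import *
c=snap('scene'); im=c['image']
# carriage knob top / latch knob top in scene: dark posts
for z,p in ((.084,(.523,-.278)),(.08,(.5725,-.1125))): print(proj(c,(*p,z)).round(1),proj(c,(*p,.05)).round(1))
u,v=proj(c,(.523,-.278,.07)).astype(int); m=(im[v-15:v+15,u-12:u+12].max(2)<50); r=np.argwhere(m); print('latch dark rows',r.min(0)+[v-15,u-12],r.max(0)+[v-15,u-12],'top mid col',(r[r[:,0]<=r[:,0].min()+2][:,1].mean()+u-12))
print('tcp');seq((.523,-.278,.16,-1.35),(.523,-.278,.072,-1.35))"
```

```text
[193.1 165. ] [194.5 175.4]
[226.8 193.1] [227.6 202.7]
latch dark rows [167 191] [181 195] top mid col 192.125
tcp
t 39.5 [ 0.5751 -0.1115  0.1569] open 0.682
[-0.161  0.559 -0.011] [ 0.002 -0.01   0.001]
[0.    0.    0.293] [0. 0. 0.]
```

Request:
step_arm --pt "-0.08 0.279 0 0 0 0 -0.5" --pt "-0.159 0.555 0 0 0 0 -0.5" --pt "-0.159 0.555 0 0 0 0 -0.5" --pt "-0.159 0.555 0 0 0 0 -0.5" --pt "-0.159 0.555 0 0 0 0 -0.5" --pt "-0.159 0.555 0 0 0 0 -0.5" --pt "-0.159 0.555 0 0 0 0 -0.5"

```text
time_s: 40.12
position: [0.5202, -0.2759, 0.1508]
tcp_rot: [[1.0, -0.025, -0.001], [-0.025, -1.0, 0.003], [-0.001, -0.002, -1.0]]
force: [-0.3, 0.1, -0.6]
opening: 0.746
grasp_force: 0.0
```

```bash
python3 -c "
from h import *
seq((.525,-.277,.072,-1.35))"
```

```text
t 40.1 [ 0.5202 -0.2759  0.1508] open 0.746
[0.016 0.004 0.263] [-0.003  0.001 -0.002]
```

Request:
step_arm --pt "0.014 0.004 0.12 0 0 0 -0.5" --pt "0.014 0.004 0.23 0 0 0 -0.5" --pt "0.014 0.004 0.263 0 0 0 -0.5" --pt "0.014 0.004 0.263 0 0 0 1" --pt "0.014 0.004 0.263 0 0 0 1" --pt "0.014 0.004 0.263 0 0 0 1" --pt "0.014 0.004 0.263 0 0 0 1" --pt "0.014 0.004 0.263 0 0 0 1"

```text
time_s: 40.78
position: [0.5256, -0.2782, 0.0741]
tcp_rot: [[1.0, -0.023, 0.002], [-0.023, -1.0, -0.001], [0.002, 0.001, -1.0]]
force: [-0.1, 0.4, 0.3]
opening: 0.454
grasp_force: 0.0
```

Request:
step_arm --pt "0 0 0 0 0 0 1" --pt "0 0 0 0 0 0 1" --pt "0 0 0 0 0 0 1" --pt "0 0 0 0 0 0 1" --pt "0 0 0 0 0 0 1" --pt "0 0 0 0 0 0 1" --pt "0 0 0 0 0 0 1"

```text
time_s: 41.37
position: [0.5248, -0.2781, 0.0728]
tcp_rot: [[1.0, -0.024, 0.0], [-0.024, -1.0, 0.0], [0.0, -0.0, -1.0]]
force: [-0.5, -0.1, 3.5]
opening: 0.175
grasp_force: 30.0
```

```bash
python3 -c "
from h import *
s=read_state(); p=s['position']; R=s['tcp_rot']; print(p,s['opening'])
piv=np.array([.5887,-.2938]); d=p[:2]-piv; print('radius',np.hypot(*d))
ex=np.array([1,-.0235]);ey=np.array([.0235,1]); t0=np.arctan2(d@ey,-(d@ex)); print('theta',t0)
piv=p[:2]-.065*(-np.cos(t0)*ex+np.sin(t0)*ey)
for t in np.linspace(t0,1.57,9)[1:]:
    q=piv+.065*(-np.cos(t)*ex+np.sin(t)*ey); print(round(t,2),q.round(4),(R.T@np.array([*(q-p[:2]),0])/.3).round(3))"
```

```text
[ 0.52483042 -0.27808789  0.07276565] 0.1748881165221277
radius 0.06577380407071849
theta 0.2177175474619052
0.39 [ 0.5283 -0.2677] [ 0.011 -0.035  0.   ]
0.56 [ 0.5336 -0.258 ] [ 0.027 -0.068  0.   ]
0.72 [ 0.5403 -0.2494] [ 0.049 -0.097  0.   ]
0.89 [ 0.5484 -0.242 ] [ 0.076 -0.122  0.   ]
1.06 [ 0.5577 -0.2361] [ 0.106 -0.143  0.   ]
1.23 [ 0.5678 -0.2318] [ 0.14  -0.158  0.   ]
1.4 [ 0.5785 -0.2293] [ 0.175 -0.167  0.   ]
1.57 [ 0.5894 -0.2286] [ 0.211 -0.17   0.   ]
```

The latch knob is gripped: radius 65.8 mm against 65 mm expected, θ ≈ 0.22. I follow the arc.

Request:
step_arm --pt "0.011 -0.035 0 0 0 0 1" --pt "0.027 -0.068 0 0 0 0 1" --pt "0.049 -0.097 0 0 0 0 1" --pt "0.076 -0.122 0 0 0 0 1" --pt "0.106 -0.143 0 0 0 0 1" --pt "0.14 -0.158 0 0 0 0 1" --pt "0.175 -0.167 0 0 0 0 1" --pt "0.211 -0.17 0 0 0 0 1"

```text
time_s: 42.03
position: [0.5872, -0.2289, 0.0721]
tcp_rot: [[1.0, -0.024, -0.005], [-0.024, -1.0, 0.0], [-0.005, 0.0, -1.0]]
force: [-6.7, -6.4, 3.2]
opening: 0.176
grasp_force: 30.0
```

Request:
step_arm --pt "0.005 0 0 0 0 0 1" --pt "0.01 0 0 0 0 0 1" --pt "0.015 0 0 0 0 0 1" --pt "0.015 0 0 0 0 0 1"

```text
time_s: 42.37
position: [0.5906, -0.229, 0.072]
tcp_rot: [[1.0, -0.023, -0.007], [-0.023, -1.0, 0.001], [-0.007, -0.001, -1.0]]
force: [-7.2, -4.7, 4.3]
opening: 0.178
grasp_force: 30.0
```

Now at the stop. I release, lift clear and verify.

Request:
step_arm --pt "-0.008 0 0 0 0 0 1" --pt "-0.008 0 0 0 0 0 -0.5" --pt "-0.008 0 0 0 0 0 -0.5" --pt "-0.008 0 0 0 0 0 -0.5" --pt "-0.008 0 0 0 0 0 -0.5" --pt "-0.008 0 -0.1 0 0 0 -0.5" --pt "-0.008 0 -0.22 0 0 0 -0.5" --pt "-0.008 0 -0.35 0 0 0 -0.5"

```text
time_s: 43.03
position: [0.5904, -0.2273, 0.1768]
tcp_rot: [[1.0, -0.023, -0.004], [-0.023, -1.0, 0.004], [-0.004, -0.003, -1.0]]
force: [0.0, -0.9, 0.4]
opening: 0.622
grasp_force: 0.0
```

Request:
step_arm --pt "-0.3 0.3 -0.3 0 0 0 -0.5" --pt "-0.6 0.6 -0.3 0 0 0 -0.5" --pt "-0.6 0.6 -0.3 0 0 0 -0.5" --pt "-0.6 0.6 -0.3 0 0 0 -0.5" --pt "-0.6 0.6 -0.3 0 0 0 -0.5" --pt "-0.6 0.6 -0.3 0 0 0 -0.5" --pt "-0.6 0.6 -0.3 0 0 0 -0.5" --pt "-0.6 0.6 -0.3 0 0 0 -0.5"

```text
time_s: 43.7
position: [0.4049, -0.4081, 0.2692]
tcp_rot: [[1.0, -0.029, 0.001], [-0.029, -1.0, -0.004], [0.001, 0.004, -1.0]]
force: [1.0, -0.4, -0.8]
opening: 0.752
grasp_force: 0.0
```

```bash
python3 -c "
from h import *
c=snap('top'); s=snap('scene')
a=cv2.resize(c['image'][130:300,110:390],None,fx=2.7,fy=2.7,interpolation=cv2.INTER_CUBIC)
a=a[:,:,::-1].copy(); b=cv2.resize(s['image'][190:285,390:470],None,fx=2.6,fy=2.6,interpolation=cv2.INTER_CUBIC)[:,:,::-1]
a[-b.shape[0]:,-b.shape[1]:]=b
cv2.imwrite('pics/fin.png',a); print(a.shape,proj(c,(.5902,-.229,.084)).round(1)); print(*spools(c,(240,150,400,290)),sep='\n')"
```

```text
(459, 756, 3) [351.3 201.9]
```

View pics/fin.png

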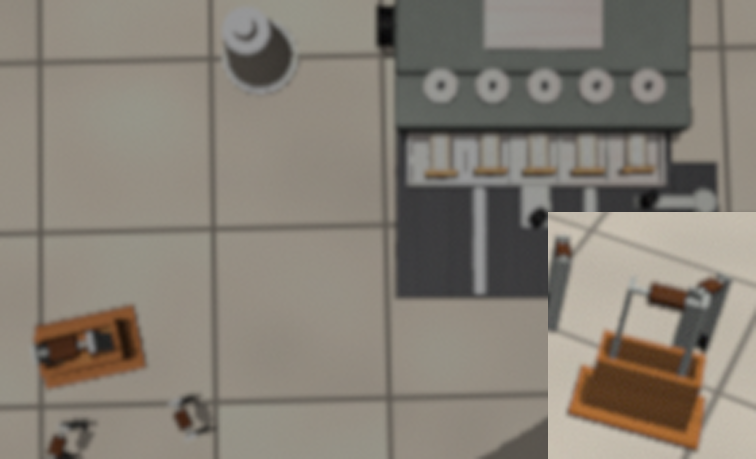

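The final view shows five spools in the bays (plates at v≈173) with the carriage home. The latch arm lies across the front from (704,200) to (652,200), and the tongs stand upright in their stand. Handing in.

```bash
python3 -c "
from h import *
print(hand_in())"
```

```text
the job is handed in; nothing more can be done
None
```

The job is handed in at about 44 s of the 210 s allowed: all five spools are in their bays, the carriage is pushed home, the latch is turned over, and the tongs are back upright in their stand; `hand_in()` gave no verdict.

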